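# Reload the bench stapler in the leather workshop

### The arm

A 6-joint arm with a two-finger parallel gripper is mounted at the origin on the work surface. World frame = base frame: x ahead of the robot, y to its left, z up, the work surface at z = 0. Lengths are in m, angles in degrees, forces in N, time in s.
With the tool pointing down it reaches from about 0.375 to 0.9 m from the base axis. Payload 3.1 kg.
Tool frame: the origin (TCP) lies at the centre of the arm's flange, where the gripper is bolted on; the fingertips stand 182 mm ahead of it and the grasp point (between the pads) lies bot.grip_point_offset ahead of it (bot.grip_point_offset is the distance from the TCP to the grasp point, in m); x points along the fingers, z is the direction in which the jaws open and shut, and the axes are right-handed (so a half turn about x gives the same grasp; the last joint's range is limited). The gripper opens to 87 mm and grips with 3 to 60 N. Pads are 19 mm wide; open, the fingers measure 117 mm over their backs; the gripper's body (75 mm by 190 mm) begins 51 mm behind the grasp point.
Start: joints at [-10.227, 30.224, 82.088, -0, 67.689, -10.227], TCP at [0.625, 0, 0.405] pointing down, gripper open.
Joint ranges: [-176.69, 176.69], [-43.24, 126.21], [12.49, 139.97], [-82, 262], [0, 151.66], [-163.58, 163.58]. Speed limits (degrees/s): [159.86, 159.86, 180, 180, 180, 180].

### API

Orientations are given as a 3x3 rotation matrix whose columns are the frame's x, y, z axes.
In Python, from rig import bot gives the robot as it stands.
- The arm moves only by the tool step_arm, never from a script. Its argument "motion" is a list that holds one entry, the list of rows, each a list of 7 numbers: the turn, a rotation vector about the world's x, y, z in degrees, then the shift along the world's x, y, z in mm, then the finger opening in mm, from 0 to 87. A call has 1 to 12 rows; each row is the pose to reach, as a shift and turn from the pose commanded when the call began; what a row does not reach only later rows make up. A row lasts 1/12 s, in which the tool goes at most 41.7 mm and 7.16 degrees, less where a joint would pass 70% of its speed; a pose out of reach is approached as far as the arm can. A call with a gripper value outside its range is refused whole. The fingers move at their own pace and stop on an object; the grip force is fixed at half the most. Time passes only in rows, so rows that repeat a pose let the fingers close. It gives the time, the measured TCP pose, the force and the opening at its end, in the units of the state.
- bot.read_state(): the state, without advancing time (a new reading comes with each control period).
- bot.capture(name): name is "scene" or "side" or "wrist"; returns a dict with "frame" (400x640x3 uint8, red, green, blue), "range_z" (400x640 float32, m along the optical axis (not along the pixel's ray), 0 where there is no reading), "fx", "fy", "cx", "cy" (pixels), "cam_to_world" (4x4, takes a point from camera to world coordinates). Camera axes: x right, y down, z forward; pixel columns grow to the right and rows downward; lengths in m; the calibration is good to about 2 mm. A picture is of the moment at which its call begins.
- bot.hand_in(): hands the job in, once; it reports no verdict.
The state is a dict: "time_s": time; "joint_positions": joint angles; "qvel": joint speeds; "tau": joint torques, N m; "position": TCP position; "tcp_rot": TCP orientation; "force": force on the tool from outside, world axes, zero at the start; "moment": the same for the moment, N m; "opening": opening from 0.0 (shut) to 1.0 (fully open).
Only numpy, scipy, OpenCV 4.12 (cv2) and the standard library are available. Lean on these libraries where they do the work, as an engineer would, in place of code of your own. Each camera call takes 0.05 s, during which the arm holds its last target.

### The job

Reload the bench stapler: fit the full-length silver staple strip, crown up, into its pulled-out tray by pushing the strip's end back against the red spring follower and seating the other end down behind the front plate, fully down on the tray floor. Then push the tray fully home until its catch holds it shut with the strip inside. Use firm but gentle pressure, nothing forced, and leave the short copper stick, the mallet, the jar and the awl where they are.

Things in the scene. Friction and masses are not known exactly. Their poses are not given: they have to be found in the camera images.
- stapler: Green bench stapler bolted down. Origin: on the bench, under the middle of the mouth (front face of the green head); x points into the head, the way the tray closes, z up. Head 205 long (+x from x = 0), 60 wide, from 42 to 86 above the bench; low black lever over it from x = 64 back, up to 135 high. Steel base plate x = -60 to 210, 90 wide, 12 high (anvil 16).
- tray_floor (a point): point on the tray floor, mid-width, at the front plate's inner face. Tray: aluminium channel along stapler x, sticking out of the mouth to -x; floor 46 above the bench, inner width 16, side walls 2.5 thick and 11 high above the floor, core 4 wide and 5 high along the floor's middle, which the strip straddles. The mouth opens 26 high above this floor; at least 20 of free air below tray and plate.
- tray_plate (a point): middle of the top edge of the outer face (away from the head; the face to push on) of the tray's steel front plate: 4 thick, 34 wide, from 34 to 60 above the bench, so its top is 14 above the tray floor. Tray and plate bend if pressed with more than about 22 N.
- tray (a joint): how far the tray is pushed in, m: 0 = fully out (front plate's inner face at stapler x = -98 mm). Slides with about 1.5 N friction. Home is a hard stop whose screw sets the nose's depth over the anvil, unmarked, anywhere from 0.078 to 0.098. In the last 1.5 mm before it a spring catch (3 N extra over 12 mm) clicks and holds; short of that the follower pushes the tray out again.
- follower (a joint): how far the red follower is pushed back into the head, m: 0 = at rest, its front face at stapler x = -6 mm. Spring: 3 N at 0, 0.6 N more per 10 mm, about 9 N with a full strip in the closed tray. With the tray open, the gap between follower and front plate is 8 to 16 mm shorter than the strip.
- follower_face (a point): middle of the top edge of the follower's front face, 58 mm above the bench; the face is 11.5 wide and reaches down to the tray floor
- strip: the full strip of silver-coloured steel staples glued together, an inverted U: 100 long (x), 13 wide (y), 20 high (z), legs down, both ends alike. Origin: middle of its underside; about 40 g. Stands crown up on the felt. The glue breaks if the strip is forced into the stapler with more than about 30 N.
- remnant: short copper-coloured stick of the same section, 45 long, that is not wanted now; origin in the middle of its underside
- mallet: wooden mallet standing on its head: head 66 in diameter, 95 high, handle level along +y, 178 from the head's axis; origin under the head
- jar: amber jar, 54 in diameter, 65 high; origin under its centre
- awl: awl lying down, wooden handle 22 thick, 130 long overall; origin underneath, at the handle's front third
There are look-alikes about, which are no part of the job. There is more than one size of the strip; the job needs the smallest.

How it is judged (in metres and radians):
On the way:
1. the strip lies flat on the floor of the open tray, between the pushed-back follower and the front plate (z of strip in the frame of stapler between 0.044 and 0.0485 m and y of strip in the frame of stapler between -0.003 and 0.003 m and x of strip in the frame of stapler between -0.052 and -0.015 m and angle between strip's own z axis and vertical below 0.04 rad and angle between the x axis of strip and the x axis of stapler, either way round below 0.06 rad and value of joint follower above 0.004 m and value of joint tray below 0.03 m), for 0.2 s.
At the end, for the whole second after the job is handed in: The tray is held shut by its catch (in by more than 74.5 mm, staying there by itself) with the silver strip inside: crown up, flat on the tray floor (within 2.5 mm), in line with the channel, held between front plate and follower (pushed back over 79 mm); all at rest and let go (value of joint tray above 0.0745 m and value of joint follower above 0.079 m and z of strip in the frame of stapler between 0.044 and 0.0485 m and y of strip in the frame of stapler between -0.003 and 0.003 m and x of strip in the frame of stapler between 0.024 and 0.053 m and angle between strip's own z axis and vertical below 0.04 rad and linear speed of strip below 0.01 m/s and velocity of joint tray between -0.002 and 0.002 m/s); the robot touches nothing.
It fails at once if the strip is forced against the stapler, its tray or follower with more than 30 N (contact force between strip and stapler above 30 N).
It fails at once if the robot presses on the stapler, its tray or follower with more than 22 N (contact force between any of the arm, the fingers and stapler above 22 N).
It fails at once if the copper stick, the mallet, the jar or the awl is moved by more than 20 mm (distance of any of remnant, mallet, jar, awl from where it was at the start of the episode above 0.02 m).
It also fails if it takes over 61 s, if anything falls off the work surface, if the arm or the gripper's body presses on something with over 40 N, if the wrist force passes 120 N, or if a joint passes its speed limit or range.

## Working session

There is one attempt and no reset: what is moved stays moved. The work goes in short steps, Python scripts to look and compute and a tool call to move; the robot and the scene stay as the last step left them, time stands still between calls to the robot, and variables do not carry over. Pictures are saved under pics/ and viewed, and the job is handed in when it is done.

Besides the shell and the picture viewer there is one more tool, called after "Emit:" by a JSON object that holds its "fn" and its "kwargs", one argument or row to a line. step_arm: Moves the arm, as the interface text tells. Its arguments: {"type":"object","properties":{"motion":{"type":"array"}},"required":["motion"]}

```bash
mkdir -p pics; ls; cat > h.py <<'E'
import numpy as np, cv2
from rig import bot
def cap(n,tag):
    c=bot.capture(n); cv2.imwrite(f'pics/{tag}.png',c['frame'][:,:,::-1]); np.savez(f'pics/{tag}.npz',**c); return c
def load(tag): return np.load(f'pics/{tag}.npz')
def pts(c):
    v,u=np.mgrid[0:400,0:640]; z=c['range_z']
    P=np.stack([(u-c['cx'])/c['fx']*z,(v-c['cy'])/c['fy']*z,z,np.ones_like(z)],-1)@c['cam_to_world'].T
    P=P[...,:3].copy(); P[z==0]=np.nan; return P
def ray(c,u,v,h):
    d=c['cam_to_world'][:3,:3]@np.array([(u-c['cx'])/c['fx'],(v-c['cy'])/c['fy'],1]); o=c['cam_to_world'][:3,3]
    return o+d*(h-o[2])/d[2]
E
python3 - <<'E'
from h import *
for n in('scene','side','wrist'):
    c=cap(n,n+'0'); print(n,c['fx'],np.round(c['cam_to_world'],3).tolist())
print(bot.grip_point_offset, bot.read_state())
E
```

```text
pics
scene 380.3281375014574 [[-0.079, 0.668, -0.74, 1.349], [0.997, 0.04, -0.071, 0.071], [-0.018, -0.743, -0.669, 0.794], [0.0, 0.0, 0.0, 1.0]]
side 370.16731245458675 [[-0.994, -0.078, 0.075, 0.463], [-0.107, 0.587, -0.803, 0.708], [0.019, -0.806, -0.592, 0.572], [0.0, 0.0, 0.0, 1.0]]
wrist 307.62396759618116 [[1.0, 0.0, -0.002, 0.624], [-0.0, -0.969, -0.248, 0.068], [-0.002, 0.248, -0.969, 0.385], [0.0, 0.0, 0.0, 1.0]]
0.1635 {'time_s': 0.15, 'joint_positions': array([-1.02282735e+01,  3.02673847e+01,  8.21395401e+01, -9.13415302e-05,
        6.76865252e+01, -1.02279799e+01]), 'qvel': array([ 0.01392356, -0.2195449 , -0.18816885,  0.05627907, -0.08005277,
        0.0135024 ]), 'tau': array([ 9.14956272e-04, -4.40429199e+01, -1.76841742e+01,  6.33679633e-02,
        5.52540855e-02, -1.06930895e-04]), 'position': array([6.24745768e-01, 6.44961440e-05, 4.03989058e-01]), 'tcp_rot': array([[-1.60535127e-03,  4.74946866e-06,  9.99998711e-01],
       [ 2.88167536e-04,  9.99999958e-01, -4.28686387e-06],
       [-9.99998670e-01,  2.88160283e-04, -1.60535257e-03]]), 'force': array([-0.22687102, -0.50640009, -0.40016207]), 'moment': array([ 0.02592379, -0.00133186,  0.02029855]), 'opening': 0.9984374009211224}
```

View pics/scene0.png

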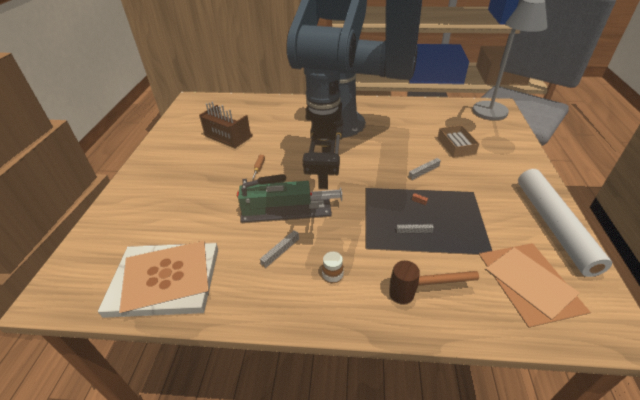

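View pics/side0.png

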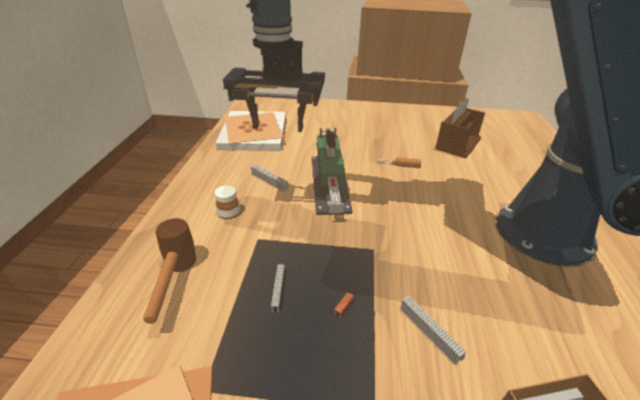

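View pics/wrist0.png

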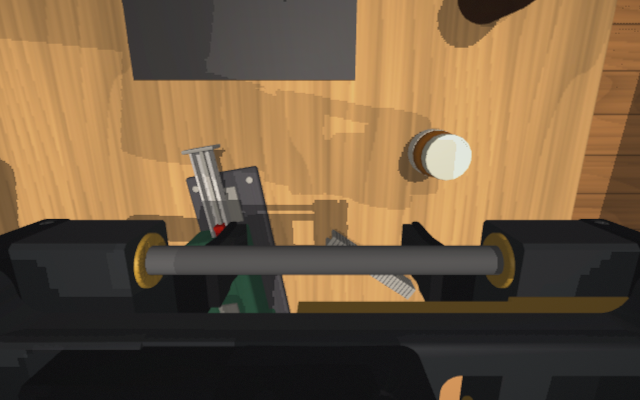

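The silver strip candidates in the scene view are the one on the felt at (415,229), one on the wood at (425,169) and one at (280,249). I'll measure them all.

```bash
python3 - <<'E'
from h import *
for tag in('scene0','side0'):
    c=load(tag);P=pts(c)
    R={'scene0':[(415,229),(425,169),(280,249),(420,198)],'side0':[(278,287),(432,328),(270,178),(344,303)]}[tag]
    for u,v in R:
        w=45; m=np.zeros((400,640),bool); m[v-w:v+w,u-w:u+w]=1
        m&=(P[...,2]>.008)&(P[...,2]<.06)
        n,l=cv2.connectedComponents(m.astype(np.uint8))
        k=[l[v+dv,u+du] for dv in range(-4,5) for du in range(-4,5)]; k=[a for a in k if a]
        if not k: print(tag,u,v,'none');continue
        q=P[l==max(set(k),key=k.count)]
        zt=np.percentile(q[:,2],90); t=q[q[:,2]>zt-.004]
        (cx,cy),(a,b),an=cv2.minAreaRect((t[:,:2]*1000).astype(np.float32))
        print(tag,(u,v),len(q),'ztop',zt.round(4),'top rect',round(cx),round(cy),round(a,1),round(b,1),round(an,1))
c=load('scene0')['frame'][:,:,::-1]
a=cv2.resize(c[140:280,340:500],None,fx=4,fy=4,interpolation=cv2.INTER_CUBIC); cv2.imwrite('pics/cropA.png',a)
a=cv2.resize(c[160:270,220:350],None,fx=5,fy=5,interpolation=cv2.INTER_CUBIC); cv2.imwrite('pics/cropB.png',a)
E
```

```text
scene0 (415, 229) 242 ztop 0.0231 top rect 585 247 16.4 98.9 3.7
scene0 (425, 169) 257 ztop 0.0294 top rect 306 306 20.5 134.4 40.1
scene0 (280, 249) 428 ztop 0.0296 top rect 685 -121 19.6 131.5 55.4
scene0 (420, 198) 92 ztop 0.0228 top rect 458 274 44.8 17.9 62.5
side0 (278, 287) 341 ztop 0.0224 top rect 585 248 13.5 103.6 5.2
side0 (432, 328) 1186 ztop 0.028 top rect 305 306 19.9 131.5 39.0
side0 (270, 178) 382 ztop 0.0285 top rect 686 -120 19.5 131.6 55.4
side0 (344, 303) 215 ztop 0.0221 top rect 458 275 45.4 13.6 61.5
```

View pics/cropA.png

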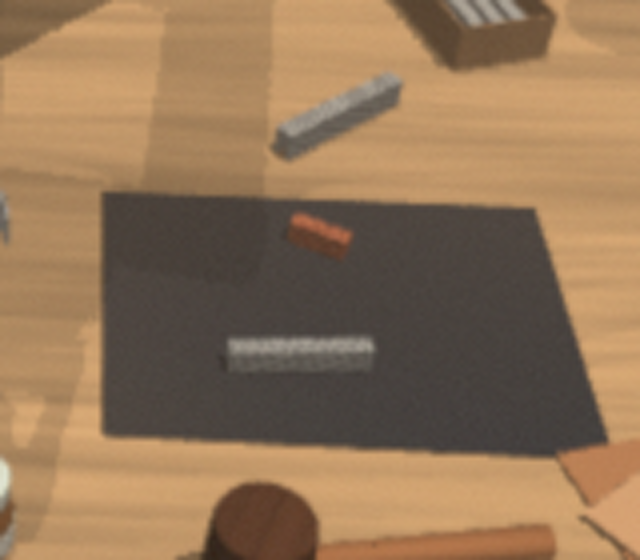

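View pics/cropB.png

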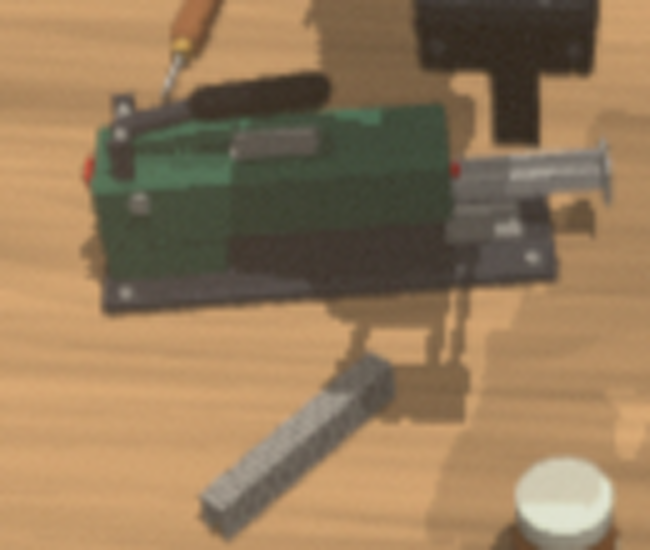

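The felt strip at scene (415,229) is 100 × 13 with its top about 20 above the felt, so it is the right one. The two on the wood are about 132 × 20, which makes them the larger look-alikes. The enlarged crop confirms a narrow silver inverted U, standing crown up. Next is the stapler.

```bash
python3 - <<'E'
from h import *
for tag in('scene0','side0','wrist0'):
    c=load(tag);P=pts(c)
    hsv=cv2.cvtColor(c['frame'],cv2.COLOR_RGB2HSV)
    g=(hsv[...,0]>60)&(hsv[...,0]<95)&(hsv[...,1]>70)&(P[...,2]>.03)&(P[...,2]<.1)
    q=P[g]; 
    print(tag,g.sum())
    if len(q)<50: continue
    top=q[(q[:,2]>.08)&(q[:,2]<.092)]; 
    print(' top z',np.median(top[:,2]),cv2.minAreaRect((q[:,:2]*1000).astype(np.float32)), cv2.minAreaRect((top[:,:2]*1000).astype(np.float32)))
    r=((hsv[...,0]<6)|(hsv[...,0]>174))&(hsv[...,1]>170)&(hsv[...,2]>90)
    n,l,s,ce=cv2.connectedComponentsWithStats(r.astype(np.uint8))
    for i in range(1,n):
        if s[i,4]>4: print(' red',ce[i].round(1),s[i,4],np.nanmedian(P[l==i],0).round(4))
    # tray: region around
c=load('wrist0')['frame'][:,:,::-1]
cv2.imwrite('pics/cropC.png',cv2.resize(c[130:260,160:300],None,fx=5,fy=5,interpolation=cv2.INTER_CUBIC))
c=load('side0')['frame'][:,:,::-1]
cv2.imwrite('pics/cropD.png',cv2.resize(c[120:230,270:400],None,fx=5,fy=5,interpolation=cv2.INTER_CUBIC))
E
```

```text
scene0 1
side0 0
wrist0 1596
 top z 0.08670741053872724 ((517.1742553710938, -115.84455108642578), (56.183780670166016, 120.6842269897461), 9.797911643981934) ((515.3695678710938, -103.48764038085938), (55.166748046875, 96.09652709960938), 10.803349494934082)
 red [218.3 228.6] 69 [ 0.5044 -0.0532  0.0591]
```

View pics/cropC.png

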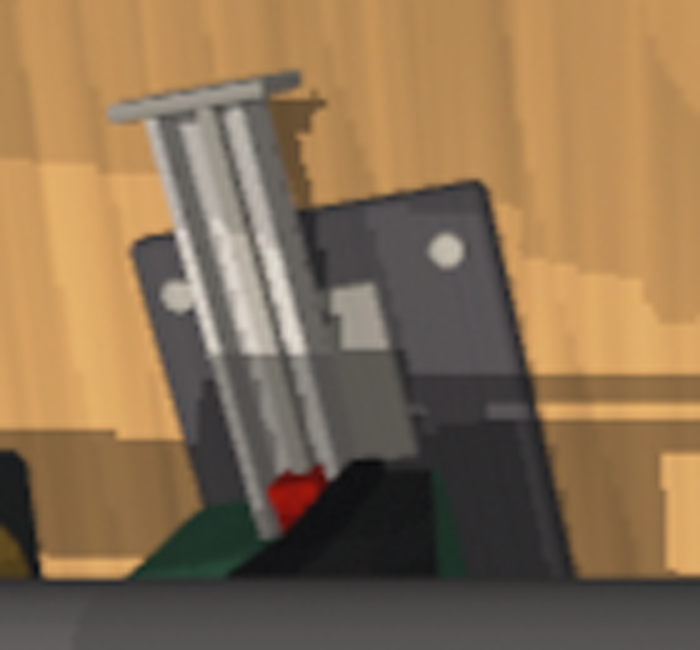

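View pics/cropD.png

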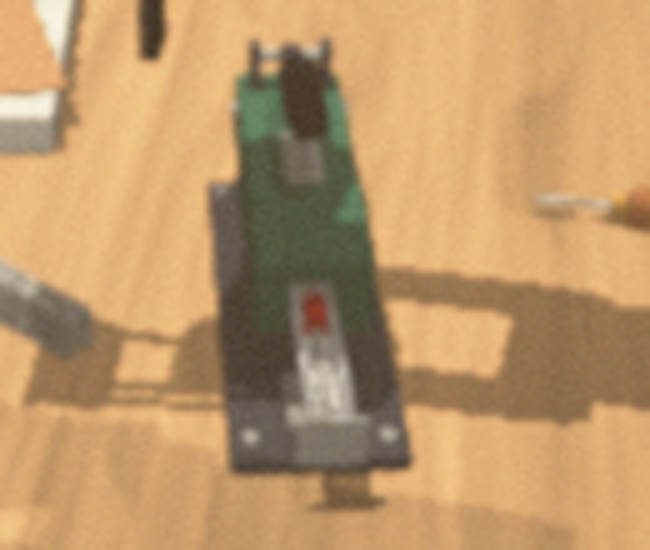

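The stapler is yawed about 10°. I'll put the wrist camera over the tray on the way to the strip.

Emit:
{"fn": "step_arm", "kwargs": {
  "motion": [
    [[0,0,0,-30,20,0,87],[0,0,0,-60,50,0,87],[0,0,0,-90,80,0,87],[0,0,0,-120,100,0,87],[0,0,0,-120,100,0,87],[0,0,0,-120,100,0,87]]
  ]
}}

```text
time_s: 0.65
position: [0.5031, 0.1013, 0.4047]
tcp_rot: [[-0.001, -0.003, 1.0], [-0.0, 1.0, 0.003], [-1.0, -0.0, -0.001]]
force: [1.3, -1.0, 1.0]
opening: 0.998
```

```bash
python3 - <<'E'
from h import *
for n in ('wrist','side','scene'): c=cap(n,n+'1')
c=load('wrist1');a=c['frame'][:,:,::-1]
cv2.imwrite('pics/w1b.png',cv2.resize(a[150:350,220:420],None,fx=3,fy=3,interpolation=cv2.INTER_CUBIC))
print(bot.read_state()['time_s'],bot.read_state()['position'])
E
```

```text
0.8 [0.50614398 0.09955609 0.40502553]
```

View pics/wrist1.png

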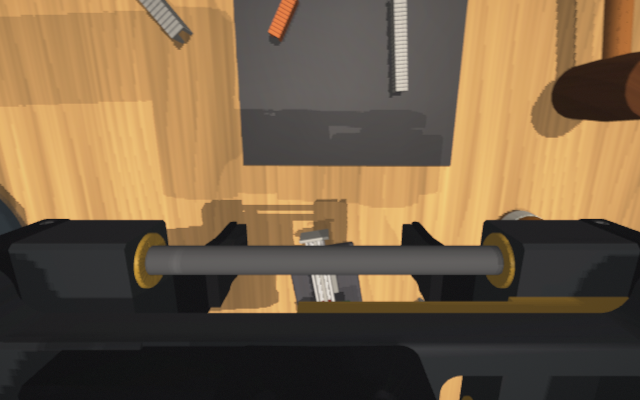

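View pics/w1b.png

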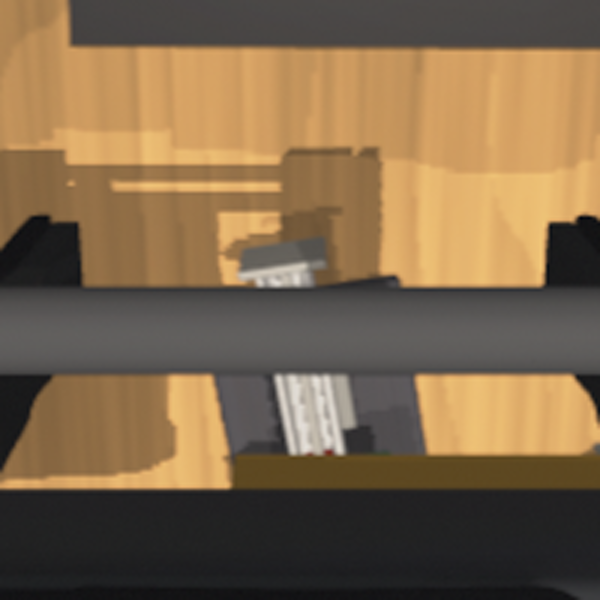

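The bar hides the tray from here. wrist0 showed it clearly, so I'll use that for the tray and this view for the strip.

```bash
python3 - <<'E'
from h import *
c=load('wrist0');P=pts(c)
m=np.zeros((400,640),bool); m[140:245,175:245]=1
z=P[...,2]
for lo,hi in((.040,.049),(.049,.054),(.054,.0585),(.0585,.064)):
    print(lo,(m&(z>lo)&(z<hi)).sum())
# plate: fit top; rows 140-160
mm=m&(z>.05)&(z<.066); mm[:, :180]&=True
pl=mm.copy(); pl[160:]=0
q=P[pl]; print('plate+', cv2.minAreaRect((q[:,:2]*1000).astype(np.float32)), np.percentile(q[:,2],[5,50,95]))
# walls & strip of tray z .053-.06 for rows 160-225
w=(z>.053)&(z<.061)&m; w[:162]=0
q=P[w]*1000; r=cv2.minAreaRect(q[:,:2].astype(np.float32)); print('walls',r,len(q))
# along-axis profile: edges per y slice
for y in range(-40,45,10):
    s=q[abs(q[:,1]-y)<2]; 
    if len(s): print(y, s[:,0].min().round(1), s[:,0].max().round(1), len(s))
# base plate z ~12
b=(z>.009)&(z<.0145); b[:150]=0; b[:,300:]=0
n,l,s,ce=cv2.connectedComponentsWithStats(b.astype(np.uint8)); i=1+np.argmax(s[1:,4])
print('base',cv2.minAreaRect((P[l==i][:,:2]*1000).astype(np.float32)))
# colour: hand corners rays
for name,u,v,h in [('plateL',160+112/5,130+112/5,60),('plateR',160+298/5,130+80/5,60),('outL',160+108/5,130+106/5,60),('outR',160+298/5,130+72/5,60),('wallLout_top',160+150/5,130+122/5,57),('wallRin_top',160+250/5,130+102/5,57),('wallLout_bot',160+265/5,130+535/5,57),('baseTL',160+135/5,130+243/5,12),('baseTR',160+487/5,130+183/5,12),('baseR',160+570/5,130+570/5,12)]:
    print(name,(ray(c,u,v,h/1000)*1000).round(1))
for tag in('wrist1','side1'):
    c=load(tag);P=pts(c); z=P[...,2]
    q=P[(z>.017)&(z<.027)&(abs(P[...,0]-.585)<.04)&(abs(P[...,1]-.247)<.07)]
    print(tag,len(q),cv2.minAreaRect((q[:,:2]*1000).astype(np.float32)),np.median(q[:,2]))
    f=(abs(P[...,0]-.54)<.02)&(abs(P[...,1]-.25)<.03); print('felt z',np.nanmedian(z[f]))
E
```

```text
0.04 640
0.049 663
0.054 568
0.0585 308
plate+ ((490.4924011230469, 29.02016830444336), (33.79003143310547, 14.164019584655762), 9.559721946716309) [0.05118848 0.05835139 0.06174203]
walls ((497.299072265625, -22.675697326660156), (87.7675552368164, 35.37978744506836), 87.98858642578125) 721
-40 491.6 513.2 29
-30 489.2 511.5 30
-20 487.7 509.7 31
-10 486.0 507.6 36
0 484.3 506.3 33
10 482.3 504.6 32
20 481.1 502.8 26
base ((525.533447265625, -46.74833297729492), (45.96571350097656, 106.09407806396484), 9.931844711303711)
plateL [474.4  31.5  60. ]
plateR [514.2  38.2  60. ]
outL [473.7  32.8  60. ]
outR [514.3  39.9  60. ]
wallLout_top [480.9  29.1  57. ]
wallRin_top [502.6  33.3  57. ]
wallLout_bot [496.9 -65.   57. ]
baseTL [454.3  -6.1  12. ]
baseTR [542.1   8.8  12. ]
baseR [558.2 -93.   12. ]
wrist1 1164 ((583.6033325195312, 243.26177978515625), (13.880213737487793, 91.29698944091797), 4.829310417175293) 0.020847041861283583
felt z 0.001898023614112676
side1 304 ((585.0607299804688, 247.69338989257812), (13.230398178100586, 101.8455810546875), 4.999312877655029) 0.021118951299361033
felt z 0.0023914104724727103
```

```bash
python3 - <<'E'
from h import *
c=load('wrist0');P=pts(c);z=P[...,2]*1000
np.set_printoptions(linewidth=250)
print(np.nan_to_num(z[142:160:2,178:226:2]).round(0).astype(int))
a=c['frame'][:,:,::-1]; cv2.imwrite('pics/plate_w.png',cv2.resize(a[138:178,170:240],None,fx=10,fy=10,interpolation=cv2.INTER_NEAREST))
for t,(u0,u1,v0,v1) in {'side1':(300,360,150,230),'scene1':(225,345,165,225)}.items():
    a=load(t)['frame'][:,:,::-1]; cv2.imwrite(f'pics/{t}z.png',cv2.resize(a[v0:v1,u0:u1],None,fx=6,fy=6,interpolation=cv2.INTER_CUBIC))
E
```

```text
[[ 1  1  1  1  1  1  1  1  1 -2  0  0  1  0  2  2  1  1  2  1  1  0  0  1]
 [ 0  1 -1  1  1  0  2  0 -1  0  0  2  1  2  0  1  2  3  1  1 38  1  1  1]
 [ 0  2  1  1  1  1  1  0  3  1  1  0  1  1 44 58 60 58 53 46 42  0  1  2]
 [ 1  0  0  1  1  2  1  0 41 54  0 61 61 61 62 62 61 60 55 47  1  0  3  1]
 [ 0  0  1  1 60 61 62 61 61 61 61 62 60 61 60 60 49 44  2  1  1  1  0  1]
 [ 0  0 62 61 61 62 61 61 60 59 53 52 51 47 58 57 52 45  1  0  2  1  0  1]
 [ 0  1 61 60  2 59 58 54 49 47 47 52 51 48 58 57 53 45  1  1  0  1  0  1]
 [ 1  0  1  1  1  1 58 55 52 48 48 52 53 47 47 58 55 50  2  0  0  0  1  2]
 [ 1  0  0  2  0  0 57 57 52 47 48 52 52 51 47 57 57 48 45  1  2  2  0  1]]
```

View pics/plate_w.png

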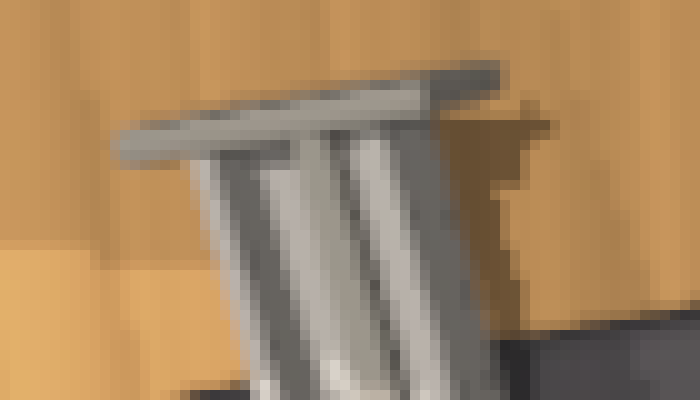

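View pics/side1z.png

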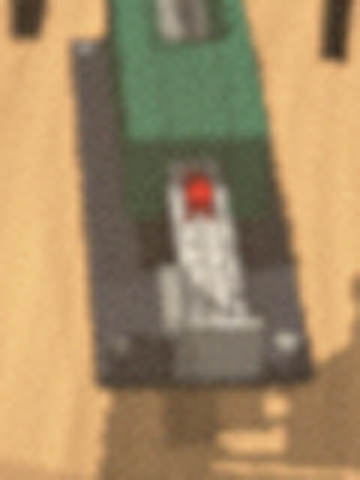

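View pics/scene1z.png

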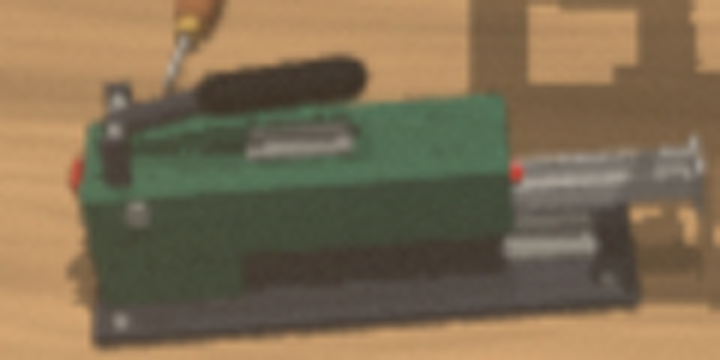

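```bash
python3 - <<'E'
from h import *
np.set_printoptions(linewidth=250,suppress=True)
c=load('wrist0');P=pts(c)*1000
q=P[140:168,175:230].reshape(-1,3); q=q[(q[:,2]>58.5)&(q[:,2]<66)]
print('plate top wrist',len(q),cv2.minAreaRect(q[:,:2].astype(np.float32)))
ux=np.array([.171,-.985]);uy=np.array([.985,.171])
print(' s along',np.percentile(q[:,:2]@ux,[2,50,98]).round(1),' t',(q[:,:2]@uy).min().round(1),(q[:,:2]@uy).max().round(1))
for tag in('wrist0','side1','scene1','scene0','side0'):
    c=load(tag);P=pts(c)*1000; q=P.reshape(-1,3); q=q[~np.isnan(q[:,0])]
    s=q[:,:2]@ux; t=q[:,:2]@uy
    ok=(abs(t-487.5)<60)&(abs(s-50)<260)
    q=q[ok];s=s[ok];t=t[ok];z=q[:,2]
    w=(z>53)&(z<58.5)&(s>50)&(s<130)&(abs(t-487)<16)
    print(tag,'walls t',np.percentile(t[w],[1,99]).round(1) if w.any() else None,w.sum())
    w=(z>80)&(z<89)&(s>85)&(s<330); 
    if w.sum()>20: print('  headtop t',np.percentile(t[w],[1,99]).round(1),'s',np.percentile(s[w],[.5,99]).round(1),w.sum(), 'fit',cv2.minAreaRect(q[w][:,:2].astype(np.float32)))
    w=(z>38)&(z<59)&(s<55)&(s>25)&(abs(t-487)<22)
    if w.any(): print('  plateface s',np.percentile(s[w],[2,10,50]).round(1),'t',np.percentile(t[w],[1,99]).round(1),w.sum())
    w=(z>9)&(z<14.5)&(s>40)&(s<330)
    if w.any(): print('  base t',np.percentile(t[w],[1,99]).round(1),'s',np.percentile(s[w],[1,99]).round(1),w.sum())
    hsv=cv2.cvtColor(c['frame'],cv2.COLOR_RGB2HSV)
    r=((hsv[...,0]<6)|(hsv[...,0]>174))&(hsv[...,1]>150)&(hsv[...,2]>70)&(abs(P[...,0]-500)<30)&(abs(P[...,1]+50)<40)
    q=P[r]
    if len(q): print('  red s',(q[:,:2]@ux).round(1)[:8],'t',np.median(q[:,:2]@uy).round(1),len(q),np.median(q[:,2]))
E
```

```text
plate top wrist 138 ((490.8875732421875, 25.181507110595703), (33.391685485839844, 21.84309959411621), 9.19316291809082)
 s along [48.3 50.5 66.3]  t 471.2 504.6
wrist0 walls t [476.9 498.5] 515
  headtop t [463.9 517.3] s [142.5 233.2] 1065 fit ((515.0252685546875, -103.60214233398438), (55.73982620239258, 96.99677276611328), 11.896510124206543)
  plateface s [48.2 48.3 52.8] t [474.8 504.9] 101
  base t [444.2 532.1] s [ 83.6 284.5] 3263
  red s [136.8 136.9 136.8 137.  136.7 137.  137.  136.8] t 487.5 77 59.080983563147896
side1 walls t [475.1 499.9] 39
  headtop t [460. 519.] s [141.6 306.1] 640 fit ((520.4576416015625, -137.99224853515625), (60.38188552856445, 167.46798706054688), 9.63308048248291)
  plateface s [46.2 46.9 48.7] t [473.  505.1] 106
  base t [445.3 534. ] s [ 82.7 302.8] 655
  red s [147.  146.  145.4 148.4 142.2 141.9 141.9 142.1] t 488.3 17 60.34906515434435
scene1 walls t [476.4 501.8] 91
  headtop t [459.8 519.6] s [144.3 308.1] 656 fit ((519.9214477539062, -139.79396057128906), (63.64130783081055, 166.4941864013672), 9.91539478302002)
  plateface s [50.8 50.9 52.4] t [478.5 505.5] 14
  base t [465.8 534.6] s [ 84.9 305. ] 640
  red s [141.2 138.3 141.5 138.5] t 489.4 4 59.93547552925199
scene0 walls t [475.2 500.8] 94
  headtop t [461.1 520. ] s [144.5 308.4] 663 fit ((522.3763427734375, -139.36062622070312), (61.83091735839844, 166.46755981445312), 10.262572288513184)
  plateface s [50.9 50.9 52.8] t [478.2 506.4] 14
  base t [465.4 534.4] s [ 84.8 305.3] 578
side0 walls t [474.4 500. ] 35
  headtop t [460.2 519. ] s [141.4 305.9] 654 fit ((520.5806884765625, -137.6810302734375), (59.98554229736328, 169.10086059570312), 9.656717300415039)
  plateface s [47.1 47.6 48.8] t [472.8 505.1] 103
  base t [445.4 534. ] s [ 82.5 302.4] 652
  red s [145.7 141.8 135.6 139.2 138.6 137.  136.7 140.3] t 487.5 8 58.6669356388661
```

```bash
python3 - <<'E'
from h import *
for t in('scene1','side1'):
    c=load(t);P=pts(c)*1000
    q=P[(P[...,2]>85)&(P[...,2]<100)&(abs(P[...,0]-720)<100)&(abs(P[...,1]-170)<150)]
    print(t,len(q),cv2.minEnclosingCircle(q[:,:2].astype(np.float32)) if len(q) else 0)
    q=P[(P[...,2]>30)&(P[...,2]<100)&(abs(P[...,0]-650)<60)&(abs(P[...,1]-200)<200)]
    print(q[:,0].min(),q[q[:,0].argmin()])
E
```

```text
scene1 402 ((800.448974609375, 196.84808349609375), 30.715219497680664)Traceback (most recent call last):
  File "<stdin>", line 7, in <module>
    return umr_minimum(a, axis, None, out, keepdims, initial, where)
ValueError: zero-size array to reduction operation minimum which has no identity
```

Mallet is clear at (800,197). I'll approach the strip, turn 4.8° and descend with the jaws at 50.

Emit:
{"fn": "step_arm", "kwargs": {
  "motion": [
    [[0,0,2,16,30,-15,50],[0,0,4.8,32,60,-40,50],[0,0,4.8,48,90,-65,50],[0,0,4.8,64,120,-90,50],[0,0,4.8,80,147.5,-115,50],[0,0,4.8,80,147.5,-150,50],[0,0,4.8,80,147.5,-175,50],[0,0,4.8,80,147.5,-190,50],[0,0,4.8,80,147.5,-190,50],[0,0,4.8,80,147.5,-190,50]]
  ]
}}

```text
time_s: 1.63
position: [0.5859, 0.2468, 0.2134]
tcp_rot: [[-0.002, -0.082, 0.997], [-0.0, 0.997, 0.082], [-1.0, -0.0, -0.002]]
force: [0.0, 0.2, 0.7]
opening: 0.577
```

```bash
python3 - <<'E'
from h import *
s=bot.read_state(); print(s['position'],s['time_s'],s['force'])
c=cap('wrist','wrist2'); c=cap('side','side2')
a=load('side2')['frame'][:,:,::-1]; cv2.imwrite('pics/side2z.png',cv2.resize(a[180:340,180:380],None,fx=3.5,fy=3.5,interpolation=cv2.INTER_CUBIC))
E
```

```text
[0.58590357 0.24681442 0.2133748 ] 1.6333 [0.04185614 0.16751572 0.69377926]
```

View pics/side2z.png

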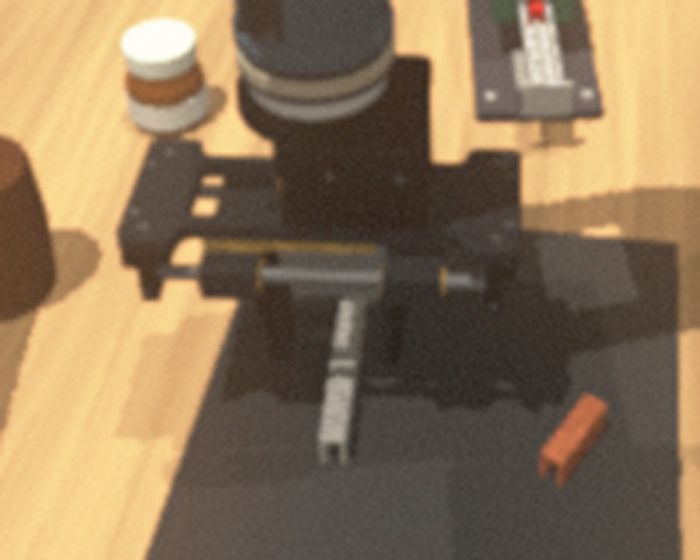

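View pics/wrist2.png

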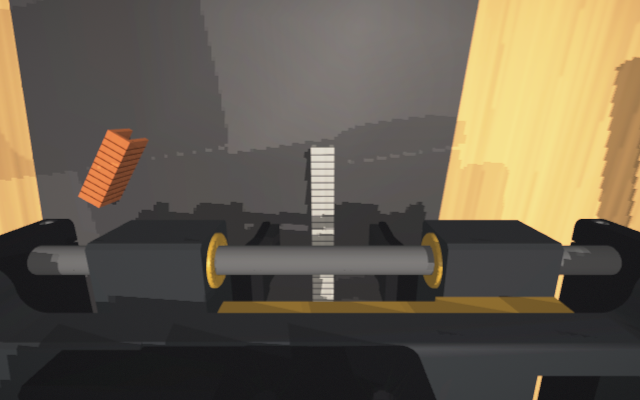

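The strip sits between the fingers at wrist pixel (322,220), parallel to the pads. Now to go down and close.

Emit:
{"fn": "step_arm", "kwargs": {
  "motion": [
    [[0,0,0,0,0,-8,50],[0,0,0,0,0,-16,50],[0,0,0,0,0,-16,50],[0,0,0,0,0,-16,30],[0,0,0,0,0,-16,8],[0,0,0,0,0,-16,8],[0,0,0,0,0,-16,8],[0,0,0,0,0,-16,8],[0,0,0,0,0,-16,8],[0,0,0,0,0,-16,8]]
  ]
}}

```text
time_s: 2.57
position: [0.585, 0.2476, 0.1989]
tcp_rot: [[0.0, -0.084, 0.996], [0.0, 0.996, 0.084], [-1.0, 0.0, 0.0]]
force: [-0.1, -0.0, 0.7]
opening: 0.145
```

```bash
python3 - <<'E'
from h import *
s=bot.read_state(); print(s['position'],s['time_s'],s['force'],s['opening']*87)
E
```

```text
[0.58497266 0.24756639 0.19886685] 2.5667 [-0.05224467 -0.04478909  0.72003128] 12.602502477437962
```

The grip is on, with the opening at 12.6, but the pads overlap only about 5 mm. I'll regrip 2 mm lower and lift.

Emit:
{"fn": "step_arm", "kwargs": {
  "motion": [
    [[0,0,0,0,0,0,24],[0,0,0,0,0,0,24],[0,0,0,0,0,-2,24],[0,0,0,0,0,-2,24],[0,0,0,0,0,-2,8],[0,0,0,0,0,-2,8],[0,0,0,0,0,-2,8],[0,0,0,0,0,-2,8],[0,0,0,0,0,-2,8],[0,0,0,0,0,10,8],[0,0,0,0,0,40,8],[0,0,0,0,0,80,8]]
  ]
}}

```text
time_s: 3.57
position: [0.5837, 0.2471, 0.2771]
tcp_rot: [[-0.007, -0.084, 0.996], [-0.002, 0.997, 0.084], [-1.0, -0.001, -0.008]]
force: [0.6, 0.5, -0.8]
opening: 0.143
```

```bash
python3 - <<'E'
from h import *
s=bot.read_state(); print(s['position'],s['time_s'],s['force'],s['opening']*87)
E
```

```text
[0.58369881 0.24714483 0.27707007] 3.5667 [ 0.55655707  0.48917675 -0.75395454] 12.458239637413088
```

Lifted and held. Next I'll carry it over the tray, level and yawed another 5° into line.

Emit:
{"fn": "step_arm", "kwargs": {
  "motion": [
    [[0,0,1,-10,-20,0,8],[0,0,2,-23,-55,1,8],[0,0,3,-37,-95,1,8],[0,0,4,-52,-135,1,8],[0,0,5,-67,-170,1,8],[0,0,5,-80,-205,1,8],[0,0,5,-91.5,-233.3,1,8],[0,0,5,-91.5,-233.3,1,8],[0,0,5,-91.5,-233.3,1,8],[0,0,5,-91.5,-233.3,1,8]]
  ]
}}

```text
time_s: 4.4
position: [0.4939, 0.0142, 0.2805]
tcp_rot: [[0.002, -0.169, 0.986], [-0.0, 0.986, 0.169], [-1.0, -0.0, 0.002]]
force: [0.5, 0.6, 0.2]
opening: 0.143
```

```bash
cat > look.py <<'E'
from h import *
import sys
k=sys.argv[1]
ux=np.array([.1702,-.9854]);uy=np.array([.9854,.1702])
s=bot.read_state(); p=s['position']*1000; R=s['tcp_rot']
tip=p+R[:,0]*182
print('t',s['time_s'],'pos',p.round(1),'f',s['force'].round(1),'m',s['moment'].round(2),'open',round(s['opening']*87,1))
print('tip s,t,z',(tip[:2]@ux).round(1),(tip[:2]@uy).round(1),tip[2].round(1),'yaw',np.degrees(np.arctan2(R[1,2],R[0,2])).round(2), 'xaxis',R[:,0].round(3))
for n in('side','scene'):
    cap(n,n+k)
a=load('side'+k)['frame'][:,:,::-1]; cv2.imwrite(f'pics/side{k}z.png',cv2.resize(a[140:240,270:400],None,fx=6,fy=6,interpolation=cv2.INTER_CUBIC))
a=load('scene'+k)['frame'][:,:,::-1]; cv2.imwrite(f'pics/scene{k}z.png',cv2.resize(a[150:230,240:370],None,fx=6,fy=6,interpolation=cv2.INTER_CUBIC))
E
python3 look.py 3
```

```text
t 4.4 pos [493.9  14.2 280.5] f [0.5 0.6 0.2] m [-0.   -0.    0.01] open 12.4
tip s,t,z 70.1 489.4 98.5 yaw 9.75 xaxis [ 0.002 -0.    -1.   ]
```

View pics/side3z.png

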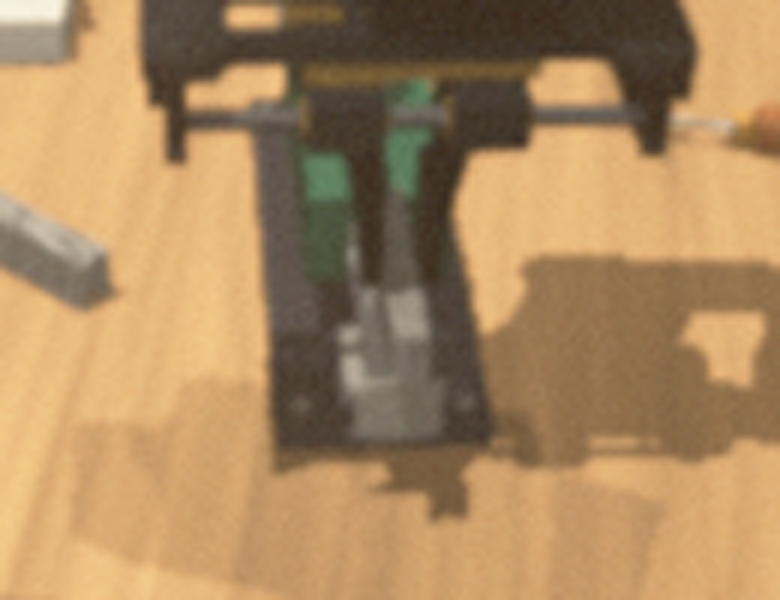

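View pics/scene3z.png

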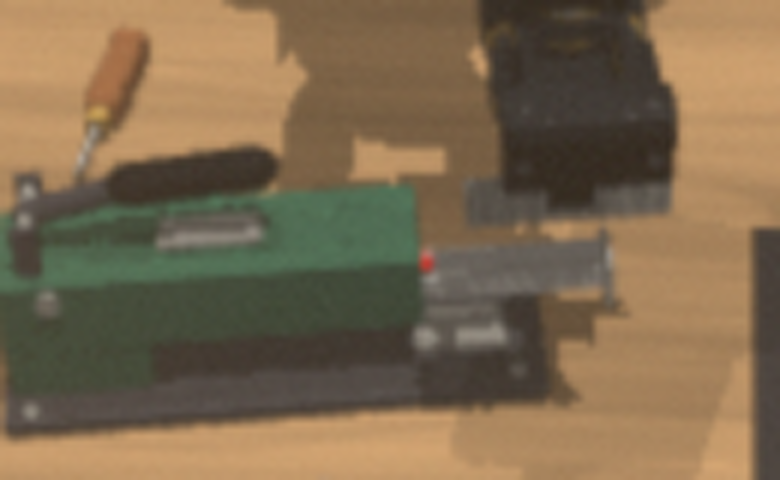

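```bash
python3 - <<'E'
from h import *
np.set_printoptions(suppress=True)
ux=np.array([.1702,-.9854]);uy=np.array([.9854,.1702])
for tag in('side3','scene3'):
    c=load(tag);P=pts(c)*1000; f=c['frame'].astype(int)
    s=P[...,:2]@ux;t=P[...,:2]@uy;z=P[...,2]
    m=(z>78)&(z<112)&(s>5)&(s<130)&(abs(t-489)<12)&(f.max(-1)>75)
    print(tag,m.sum(),'s',np.percentile(s[m],[1,5,95,99]).round(1),'t',np.percentile(t[m],[1,5,50,95,99]).round(1),'z',np.percentile(z[m],[1,5,50,95,99]).round(1))
    # end face (side) : s<30
    e=m&(s<24)
    if e.sum(): print(' end t',np.percentile(t[e],[2,98]).round(1),'z',np.percentile(z[e],[2,98]).round(1),e.sum())
    for a in range(10,130,10):
        b=m&(abs(s-a)<5)
        if b.sum()>3: print('  s',a,b.sum(),'t',t[b].min().round(1),t[b].max().round(1),'z',z[b].min().round(1),z[b].max().round(1))
    w=(z>38)&(z<59)&(s<55)&(s>25)&(abs(t-487)<22)
    if w.any(): print(' plateface s',np.percentile(s[w],[2,10,50]).round(1),'t',np.percentile(t[w],[1,99]).round(1),w.sum())
E
```

```text
side3 169 s [ 19.4  19.9 105.3 117. ] t [483.6 484.1 489.8 496.7 497.1] z [ 86.1  89.3 105.1 106.8 110.1]
 end t [484.6 496.3] z [ 85.5 106.3] 24
  s 20 27 t 484.5 496.4 z 85.2 106.3
  s 30 23 t 484.3 496.8 z 86.7 106.5
  s 40 20 t 483.8 497.0 z 88.6 106.6
  s 50 16 t 484.5 496.2 z 103.1 106.6
  s 60 30 t 480.9 497.2 z 86.1 111.6
  s 70 12 t 485.0 494.3 z 104.1 106.7
  s 80 12 t 484.0 493.2 z 104.2 109.8
  s 90 9 t 485.0 492.2 z 103.1 106.3
  s 100 11 t 484.1 491.4 z 104.7 106.6
  s 110 6 t 485.2 490.6 z 105.0 107.1
 plateface s [46.5 46.9 48.3] t [473.2 505.3] 108
scene3 166 s [ 20.3  23.9 116.6 119.1] t [484.9 489.9 495.4 498.1 499.7] z [ 84.1  86.2  95.  106.2 107.1]
 end t [492.7 497.1] z [ 85.1 101.9] 9
  s 20 10 t 492.7 498.6 z 84.6 102.0
  s 30 16 t 492.9 497.1 z 87.0 103.6
  s 40 19 t 493.6 499.8 z 88.9 107.1
  s 50 15 t 492.7 497.7 z 83.6 101.8
  s 60 10 t 495.1 498.5 z 86.2 102.4
  s 70 6 t 492.8 497.3 z 88.4 93.4
  s 80 12 t 492.9 498.1 z 87.5 103.7
  s 90 16 t 493.2 499.6 z 84.1 102.7
  s 100 20 t 483.7 498.0 z 84.1 106.9
  s 110 28 t 485.2 498.9 z 85.8 107.2
  s 120 14 t 484.2 498.4 z 86.9 108.7
 plateface s [50.3 50.4 52.6] t [477.  506.5] 16
```

By robot kinematics the tip is at t = 489.4, and side sees the strip at 490.4, so side reads +1.0. Side's plate at 489.25 therefore means 488.25, and wrist gave 487.9. I'll aim for t = 488.1 and pitch the rear end down 10°, still above the tray.

Emit:
{"fn": "step_arm", "kwargs": {
  "motion": [
    [[4,0.7,0,2,-16,0,8],[8,1.38,0,4,-32,-4,8],[9.85,1.7,0,6,-40,-10,8],[9.85,1.7,0,6,-40,-15.8,8],[9.85,1.7,0,6,-40,-15.8,8],[9.85,1.7,0,6,-40,-15.8,8],[9.85,1.7,0,6,-40,-15.8,8]]
  ]
}}

```text
time_s: 5.08
position: [0.4993, -0.0245, 0.2639]
tcp_rot: [[-0.031, -0.169, 0.985], [0.171, 0.97, 0.172], [-0.985, 0.174, -0.001]]
force: [0.0, -0.1, -0.2]
opening: 0.146
```

```bash
python3 look.py 4; cat > strip.py <<'E'
from h import *
import sys
np.set_printoptions(suppress=True)
ux=np.array([.1702,-.9854]);uy=np.array([.9854,.1702])
k=sys.argv[1]
for tag in('side'+k,'scene'+k):
    c=load(tag);P=pts(c)*1000; f=c['frame'].astype(int)
    s=P[...,:2]@ux;t=P[...,:2]@uy;z=P[...,2]
    m=(z>60.5)&(z<112)&(s>5)&(s<145)&(abs(t-489)<11)&(f.max(-1)>75)&(abs(f[...,0]-f[...,1])<20)
    for a in range(10,150,10):
        b=m&(abs(s-a)<5)
        if b.sum()>3: print(tag,'  s',a,b.sum(),'t',t[b].min().round(1),t[b].max().round(1),'z',z[b].min().round(1),z[b].max().round(1))
    print('front end s',np.percentile(s[m],[1,3]).round(1))
E
python3 strip.py 4
```

```text
t 5.0833 pos [499.3 -24.5 263.9] f [ 0.  -0.1 -0.2] m [-0.13 -0.02  0.02] open 12.7
tip s,t,z 77.6 487.6 84.7 yaw 9.91 xaxis [-0.031  0.171 -0.985]
side4   s 30 40 t 481.5 495.1 z 79.3 100.6
side4   s 40 16 t 482.6 494.4 z 78.1 100.2
side4   s 50 31 t 478.2 498.5 z 60.6 97.9
side4   s 60 11 t 482.8 494.7 z 93.3 96.7
side4   s 70 24 t 479.4 498.1 z 74.2 98.0
side4   s 80 11 t 482.7 492.2 z 90.1 92.2
side4   s 90 8 t 482.4 491.5 z 88.5 91.5
side4   s 100 6 t 483.3 490.7 z 87.1 88.3
side4   s 110 7 t 482.4 489.7 z 84.3 86.8
side4   s 120 6 t 483.1 488.3 z 83.3 85.0
side4   s 140 6 t 478.6 481.4 z 76.3 88.1
front end s [26.2 26.5]
scene4   s 30 16 t 481.9 496.4 z 82.6 100.3
scene4   s 40 23 t 482.4 496.7 z 82.3 100.9
scene4   s 50 20 t 480.2 497.2 z 60.5 92.4
scene4   s 60 18 t 491.1 495.9 z 74.3 93.0
scene4   s 70 5 t 491.5 495.8 z 73.3 80.3
scene4   s 80 8 t 484.9 495.8 z 60.8 77.5
scene4   s 90 11 t 491.8 494.4 z 68.6 84.6
scene4   s 100 13 t 490.4 497.5 z 69.1 85.0
scene4   s 110 18 t 491.0 496.4 z 65.3 83.2
scene4   s 120 16 t 484.3 499.6 z 61.4 83.8
scene4   s 130 4 t 487.3 496.3 z 78.2 86.2
front end s [29.2 31.1]
```

View pics/side4z.png

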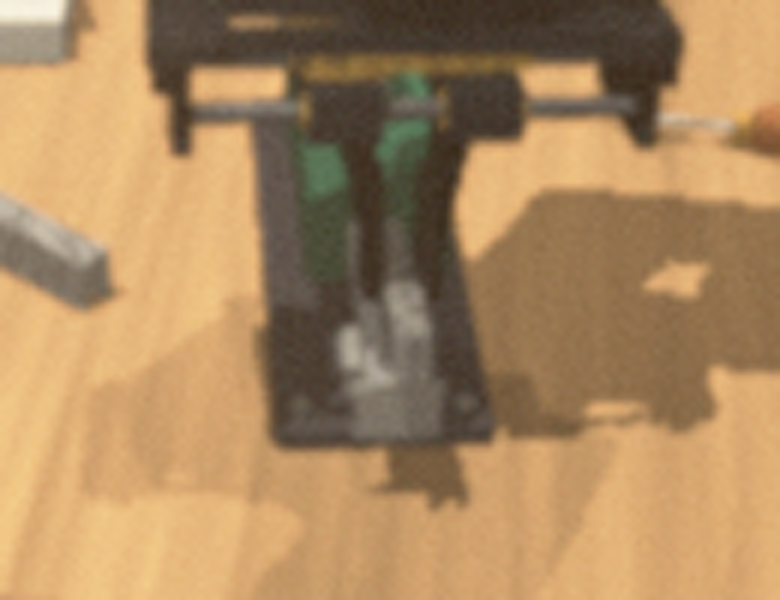

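View pics/scene4z.png

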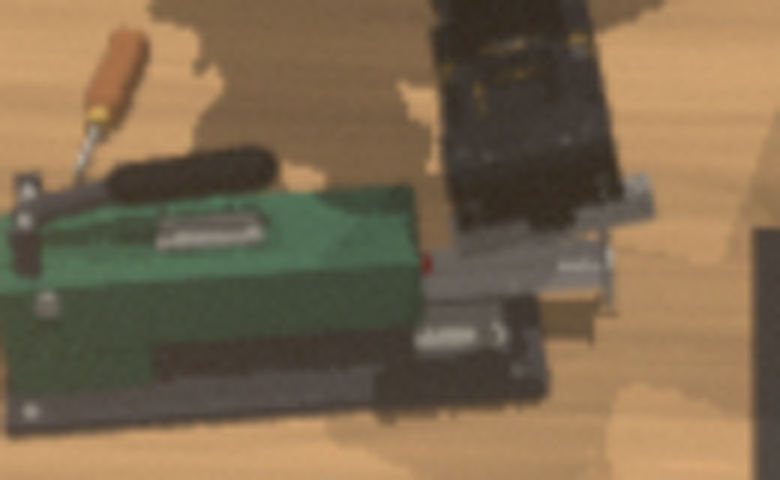

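Tilted 10° and hanging over the channel: the tip is at t = 487.6, 0.5 short of target. Now to lower the rear end between the walls.

Emit:
{"fn": "step_arm", "kwargs": {
  "motion": [
    [[0,0,0,1.2,-3.8,-4,8],[0,0,0,1.2,-3.8,-7,8],[0,0,0,1.2,-3.8,-9,8],[0,0,0,1.2,-3.8,-11,8],[0,0,0,1.2,-3.8,-11,8]]
  ]
}}

```text
time_s: 5.6
position: [0.5005, -0.0296, 0.2525]
tcp_rot: [[-0.03, -0.167, 0.985], [0.171, 0.97, 0.17], [-0.985, 0.174, -0.001]]
force: [0.6, -0.3, -0.4]
opening: 0.142
```

Emit:
{"fn": "step_arm", "kwargs": {
  "motion": [
    [[0,0,0,0,0,-1.5,8],[0,0,0,0,0,-3,8],[0,0,0,0,0,-4,8],[0,0,0,0,0,-4,8]]
  ]
}}

```text
time_s: 5.93
position: [0.5006, -0.0296, 0.2487]
tcp_rot: [[-0.03, -0.168, 0.985], [0.171, 0.97, 0.17], [-0.985, 0.174, -0.0]]
force: [0.8, -0.2, -0.8]
opening: 0.143
```

```bash
python3 look.py 5;python3 strip.py 5
```

```text
t 5.9333 pos [500.6 -29.6 248.7] f [ 0.8 -0.2 -0.8] m [-0.06 -0.09  0.01] open 12.5
tip s,t,z 82.7 488.2 69.5 yaw 9.8 xaxis [-0.03   0.171 -0.985]
side5   s 30 25 t 482.4 494.3 z 66.0 85.4
side5   s 40 22 t 482.7 495.7 z 65.8 85.1
side5   s 50 20 t 483.3 498.8 z 60.6 83.6
side5   s 60 19 t 482.4 495.7 z 62.0 80.8
side5   s 70 18 t 478.2 496.9 z 71.6 79.3
side5   s 80 16 t 480.8 496.8 z 74.7 90.9
side5   s 90 9 t 483.3 493.6 z 74.7 76.2
side5   s 100 7 t 485.1 492.7 z 73.3 74.5
side5   s 110 9 t 483.6 491.4 z 70.8 72.8
side5   s 120 5 t 485.3 490.3 z 69.7 71.0
side5   s 140 5 t 478.9 486.4 z 79.0 86.1
front end s [30.8 31.5]
scene5   s 40 24 t 485.7 497.8 z 67.5 86.3
scene5   s 50 15 t 484.6 497.4 z 65.8 84.3
scene5   s 60 15 t 492.0 496.8 z 62.8 75.6
scene5   s 70 9 t 490.1 497.4 z 61.2 73.2
scene5   s 90 4 t 492.5 495.6 z 60.7 62.5
scene5   s 100 6 t 491.8 495.2 z 61.2 67.5
scene5   s 110 9 t 491.6 499.3 z 60.5 65.0
scene5   s 120 4 t 494.0 498.7 z 60.6 67.1
scene5   s 130 8 t 481.9 494.9 z 60.7 70.1
front end s [34.8 35. ]
```

View pics/side5z.png

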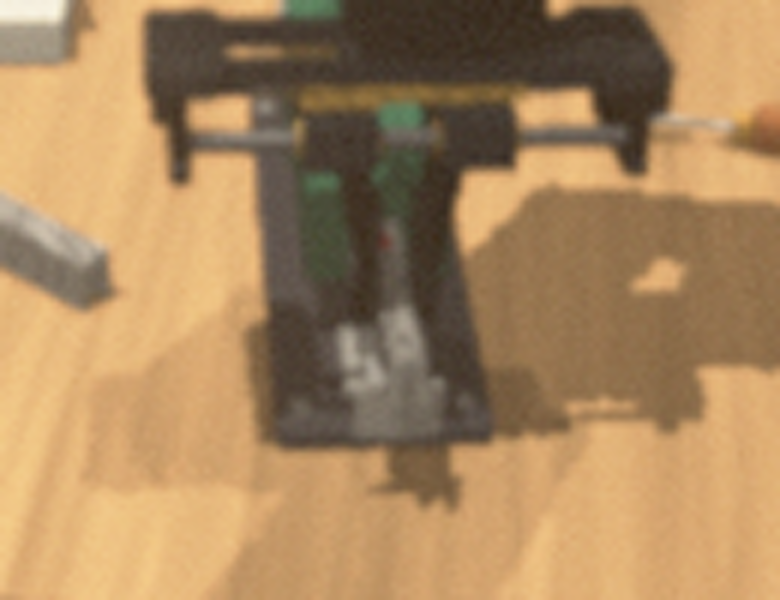

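View pics/scene5z.png

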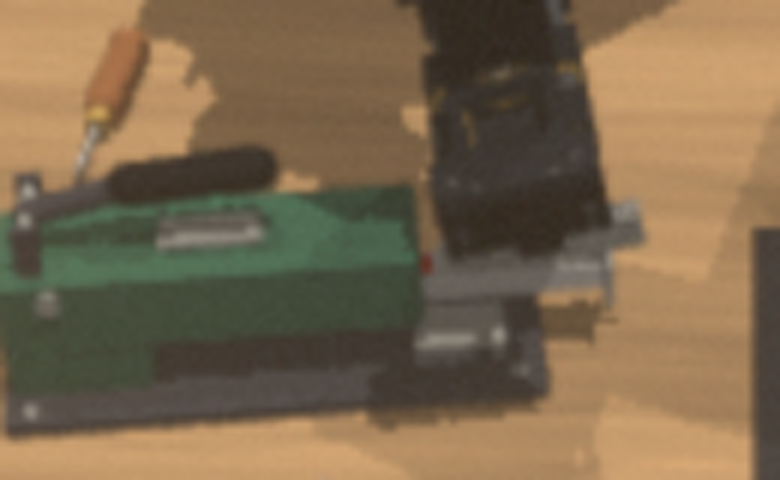

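Emit:
{"fn": "step_arm", "kwargs": {
  "motion": [
    [[0,0,0,0.5,-3,0,8],[0,0,0,1.0,-6,0,8],[0,0,0,1.5,-9,0,8],[0,0,0,2.0,-12,0,8],[0,0,0,2.0,-12,0,8]]
  ]
}}

```text
time_s: 6.45
position: [0.5027, -0.0418, 0.249]
tcp_rot: [[-0.03, -0.167, 0.986], [0.172, 0.97, 0.169], [-0.985, 0.174, -0.0]]
force: [0.2, 4.0, 0.5]
opening: 0.141
```

Emit:
{"fn": "step_arm", "kwargs": {
  "motion": [
    [[0,0,0,0.5,-3,0,8],[0,0,0,1.0,-6,0,8],[0,0,0,1.5,-9,0,8],[0,0,0,2.0,-12,0,8],[0,0,0,2.0,-12,0,8]]
  ]
}}

```text
time_s: 6.87
position: [0.5047, -0.054, 0.2489]
tcp_rot: [[-0.03, -0.167, 0.985], [0.171, 0.971, 0.17], [-0.985, 0.174, -0.0]]
force: [-0.7, 5.0, 0.8]
opening: 0.146
```

```bash
python3 look.py 6;python3 strip.py 6
```

```text
t 6.8667 pos [504.7 -54.  248.9] f [-0.7  5.   0.8] m [ 0.66 -0.05  0.02] open 12.7
tip s,t,z 107.5 488.2 69.7 yaw 9.77 xaxis [-0.03   0.171 -0.985]
side6   s 50 15 t 482.4 498.9 z 60.6 69.6
side6   s 60 33 t 482.1 495.4 z 66.3 85.5
side6   s 70 15 t 483.8 495.7 z 72.2 84.2
side6   s 80 15 t 483.2 494.6 z 62.8 83.6
side6   s 90 17 t 483.6 495.8 z 62.9 81.1
side6   s 100 21 t 480.3 499.6 z 71.9 85.4
side6   s 110 6 t 483.9 493.9 z 74.4 77.2
side6   s 120 8 t 483.0 493.3 z 73.8 75.4
side6   s 130 7 t 484.5 492.2 z 70.8 73.6
side6   s 140 11 t 481.5 491.0 z 69.4 86.1
front end s [46.8 47.5]
scene6   s 50 5 t 481.4 494.7 z 61.9 63.0
scene6   s 60 22 t 483.6 496.5 z 63.9 85.4
scene6   s 70 24 t 481.3 496.3 z 62.1 85.7
scene6   s 80 16 t 484.6 497.5 z 63.4 83.1
scene6   s 90 14 t 490.7 496.7 z 60.6 74.3
scene6   s 110 4 t 493.0 495.3 z 60.6 63.0
scene6   s 120 7 t 492.8 499.0 z 60.9 69.9
scene6   s 130 7 t 491.7 494.6 z 60.5 67.1
scene6   s 140 5 t 491.3 497.0 z 61.8 68.8
front end s [49.6 51.5]
```

View pics/side6z.png

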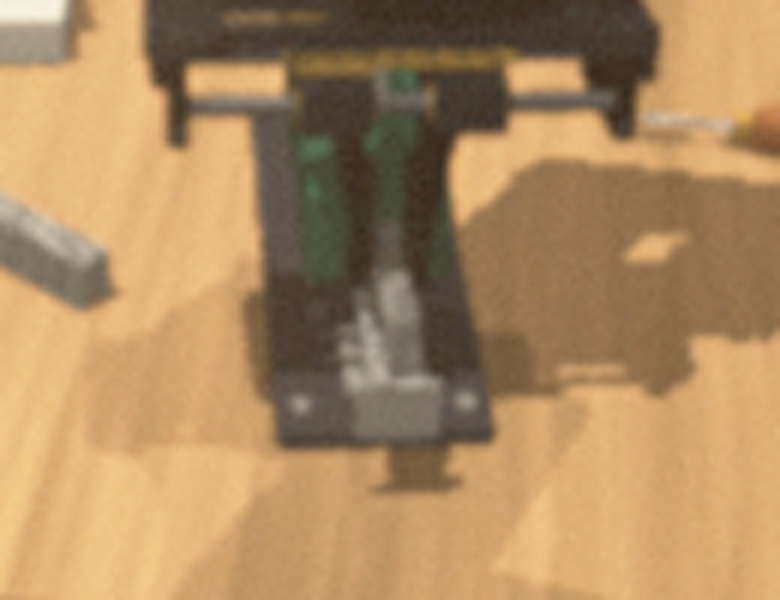

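View pics/scene6z.png

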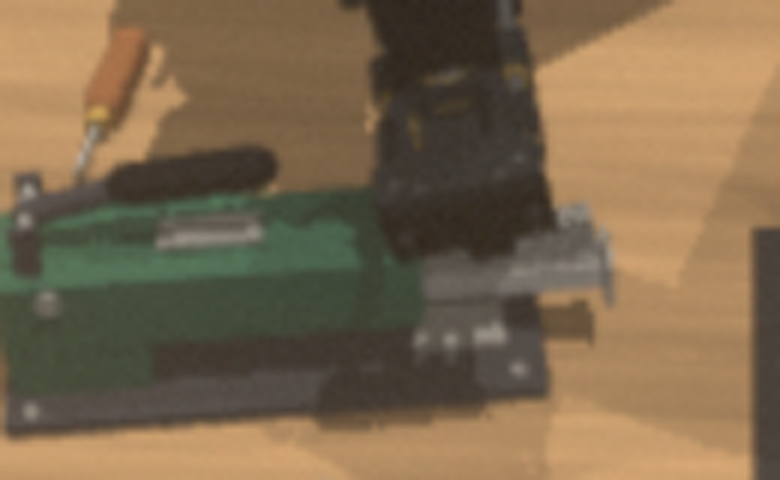

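The strip now holds the follower back with 5 N, and its front end is at s≈56, about 4 mm clear of the plate's inner face. Next I'll rotate the front down about the rear end.

Emit:
{"fn": "step_arm", "kwargs": {
  "motion": [
    [[-1.23,-0.21,0,-0.75,4.4,-0.6,8],[-2.46,-0.42,0,-1.5,8.7,-1.2,8],[-3.7,-0.63,0,-2.25,13.1,-2,8],[-4.93,-0.84,0,-3.0,17.4,-2.7,8],[-4.93,-0.84,0,-3.0,17.4,-2.7,8]]
  ]
}}

```text
time_s: 7.38
position: [0.5014, -0.0353, 0.2463]
tcp_rot: [[-0.015, -0.171, 0.985], [0.085, 0.981, 0.172], [-0.996, 0.087, -0.0]]
force: [0.3, 3.5, 0.8]
opening: 0.14
```

```bash
python3 look.py 7;python3 strip.py 7 | grep side
```

```text
t 7.3833 pos [501.4 -35.3 246.3] f [0.3 3.5 0.8] m [0.65 0.03 0.06] open 12.2
tip s,t,z 104.3 488.0 65.0 yaw 9.88 xaxis [-0.015  0.085 -0.996]
side7   s 50 22 t 478.0 498.8 z 60.6 77.2
side7   s 60 25 t 482.2 495.4 z 60.8 76.5
side7   s 70 13 t 483.4 495.3 z 61.8 75.6
side7   s 80 14 t 482.3 494.2 z 72.7 75.0
side7   s 90 18 t 483.2 495.6 z 61.6 89.2
side7   s 100 19 t 480.5 494.8 z 68.6 84.9
side7   s 110 12 t 482.6 494.0 z 70.7 91.3
side7   s 120 8 t 482.8 490.5 z 69.5 71.4
side7   s 130 7 t 484.3 491.6 z 69.4 71.0
side7   s 140 13 t 481.1 491.2 z 68.1 85.7
```

View pics/side7z.png

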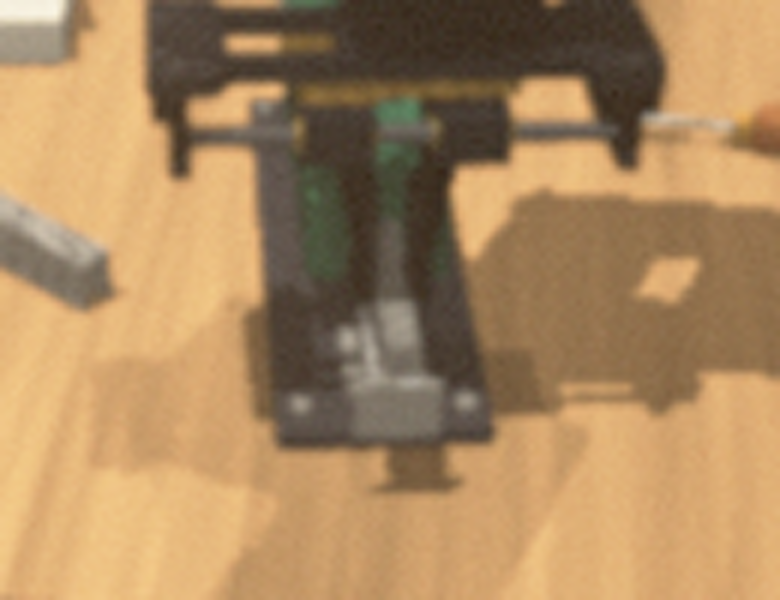

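View pics/scene7z.png

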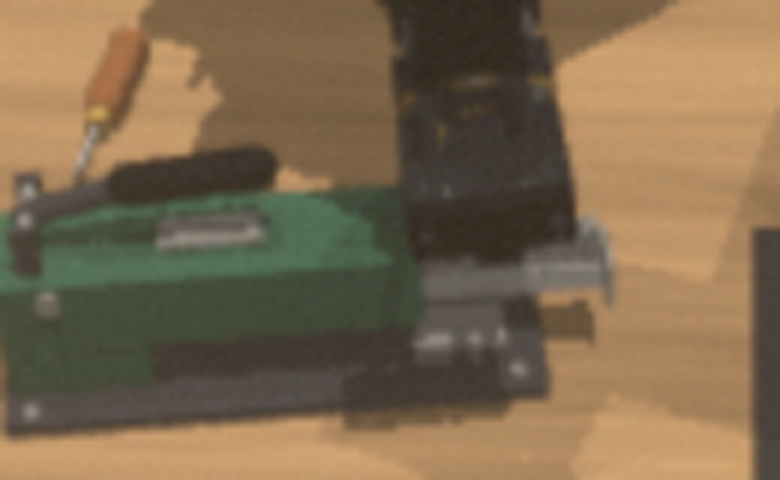

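It is about 1 mm short in s but already below the plate's top edge, with only follower force (3.5 N). Now to rotate the rest of the way, pushed 1.4 mm further back.

Emit:
{"fn": "step_arm", "kwargs": {
  "motion": [
    [[0,0,0,0.2,-1.4,0,8],[-1.23,-0.21,0,-0.5,2.9,-0.8,8],[-2.46,-0.42,0,-1.25,7.1,-1.8,8],[-3.7,-0.63,0,-2.0,11.4,-2.8,8],[-4.93,-0.84,0,-2.7,15.6,-4,8],[-4.93,-0.84,0,-2.7,15.6,-4.5,8],[-4.93,-0.84,0,-2.7,15.6,-4.5,8]]
  ]
}}

```text
time_s: 8.07
position: [0.4991, -0.0207, 0.2425]
tcp_rot: [[0.0, -0.17, 0.985], [-0.0, 0.985, 0.17], [-1.0, -0.0, 0.0]]
force: [-2.0, 5.1, 8.2]
opening: 0.137
```

```bash
python3 look.py 8;python3 strip.py 8 | grep side
```

```text
t 8.0667 pos [499.1 -20.7 242.5] f [-2.   5.1  8.2] m [0.86 0.3  0.  ] open 11.9
tip s,t,z 105.4 488.3 60.5 yaw 9.8 xaxis [ 0. -0. -1.]
side8   s 50 13 t 478.0 498.9 z 60.6 67.0
side8   s 60 21 t 483.7 495.8 z 62.0 68.8
side8   s 70 14 t 482.8 494.9 z 66.4 68.0
side8   s 80 16 t 484.3 495.7 z 62.9 68.6
side8   s 90 14 t 483.1 495.4 z 66.6 72.0
side8   s 100 23 t 480.2 496.9 z 62.4 99.8
side8   s 110 15 t 482.4 493.2 z 65.8 110.1
side8   s 120 10 t 483.1 492.9 z 65.8 69.3
side8   s 130 9 t 483.9 491.9 z 66.8 69.4
side8   s 140 13 t 482.9 491.1 z 64.8 88.6
```

View pics/side8z.png

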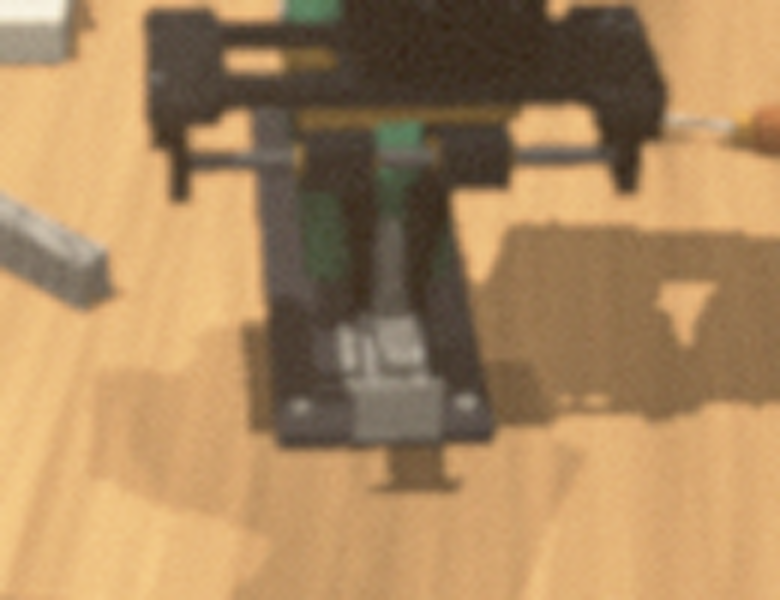

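View pics/scene8z.png

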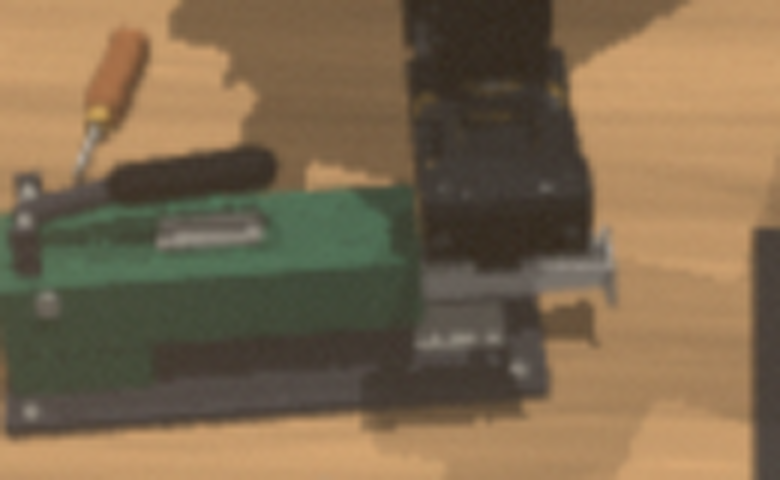

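Fz = 8 N, so the strip is sitting on the tray floor. Release it, retreat upward and look.

Emit:
{"fn": "step_arm", "kwargs": {
  "motion": [
    [[0,0,0,0,0,0.8,8],[0,0,0,0,0,0.8,20],[0,0,0,0,0,0.8,34],[0,0,0,0,0,0.8,34],[0,0,0,0,0,0.8,34],[0,0,0,0,0,15,34],[0,0,0,0,0,45,34],[0,0,0,-5,30,60,34],[0,0,0,-12,70,60,34],[0,0,0,-18,105,60,34],[0,0,0,-18,105,60,0],[0,0,0,-18,105,60,0]]
  ]
}}

```text
time_s: 9.17
position: [0.4805, 0.0858, 0.3018]
tcp_rot: [[-0.0, -0.174, 0.985], [-0.001, 0.985, 0.174], [-1.0, -0.001, -0.0]]
force: [-0.2, -0.8, -0.0]
opening: 0.31
```

```bash
python3 look.py 9;python3 strip.py 9; python3 - <<'E'
from h import *
c=cap('wrist','wrist9')
E
```

```text
t 9.1667 pos [480.5  85.8 301.8] f [-0.2 -0.8 -0. ] m [0.02 0.03 0.05] open 26.9
tip s,t,z -2.6 488.1 119.8 yaw 10.03 xaxis [-0.    -0.001 -1.   ]
side9   s 40 15 t 478.8 499.1 z 60.6 65.9
side9   s 50 19 t 482.8 494.5 z 64.0 69.0
side9   s 60 18 t 483.7 495.9 z 63.6 68.8
side9   s 70 10 t 482.7 492.3 z 66.6 69.4
side9   s 80 7 t 484.0 489.6 z 66.1 68.9
side9   s 90 8 t 483.3 488.3 z 64.9 69.5
side9   s 100 7 t 482.7 487.5 z 66.6 69.2
side9   s 110 4 t 483.4 486.2 z 66.9 67.9
side9   s 140 14 t 478.6 483.9 z 66.6 88.2
front end s [41.4 41.8]
scene9   s 40 6 t 478.7 499.3 z 61.1 63.5
scene9   s 50 17 t 482.8 495.8 z 61.9 69.9
scene9   s 60 18 t 480.5 495.6 z 61.8 69.3
scene9   s 70 13 t 483.7 496.5 z 62.2 69.6
scene9   s 80 16 t 482.1 495.6 z 60.6 71.2
scene9   s 90 16 t 480.3 497.8 z 60.8 70.5
scene9   s 100 16 t 479.2 496.8 z 61.5 71.2
scene9   s 110 18 t 482.1 497.2 z 61.2 69.2
scene9   s 120 13 t 483.1 496.2 z 62.6 68.9
scene9   s 130 17 t 479.7 494.5 z 61.0 71.4
scene9   s 140 14 t 479.5 497.8 z 61.0 85.3
front end s [42.1 44.1]
```

View pics/side9z.png

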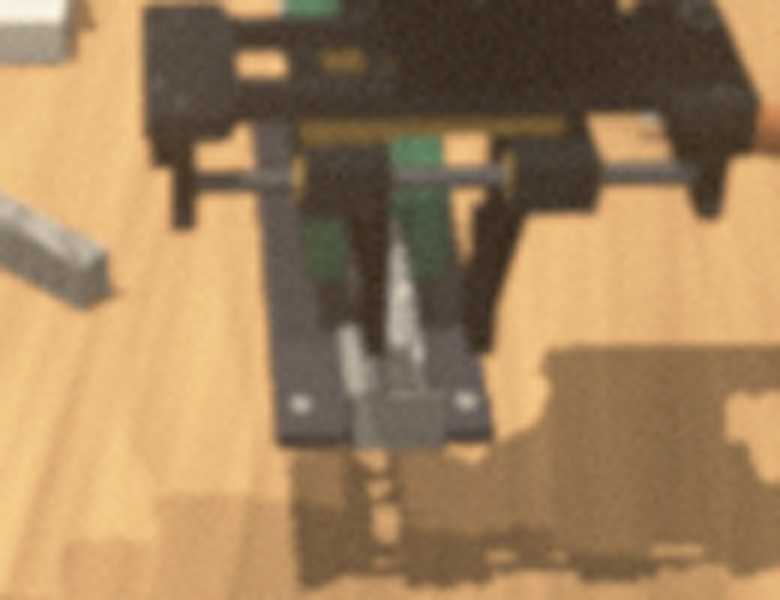

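View pics/scene9z.png

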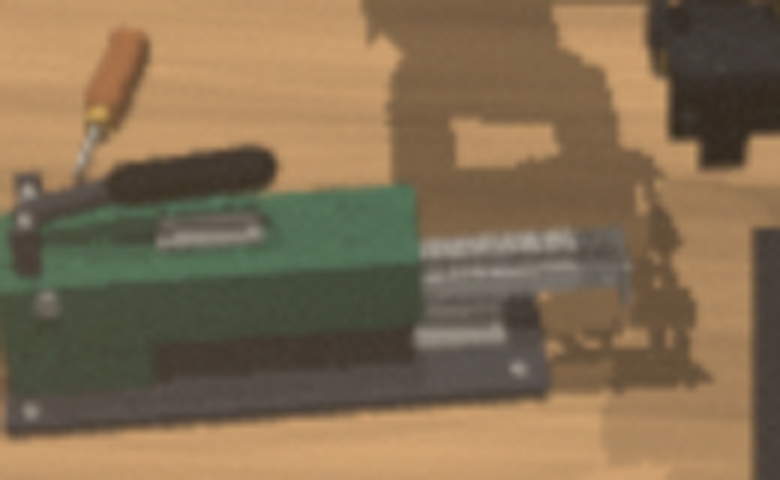

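View pics/wrist9.png

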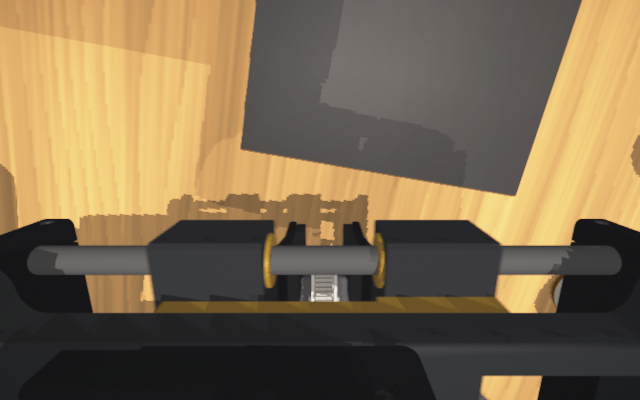

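The strip lies in the channel between plate and follower, top at z≈67–69 evenly along its length, and the follower has pushed the tray out to its stop with the plate at s≈41.5. I'll press gently on the crown with closed fingers to be sure it's down.

Emit:
{"fn": "step_arm", "kwargs": {
  "motion": [
    [[0,0,0,4,-25,0,0],[0,0,0,8,-50,0,0],[0,0,0,12.5,-71.7,-5,0],[0,0,0,12.5,-71.7,-30,0],[0,0,0,12.5,-71.7,-47,0],[0,0,0,12.5,-71.7,-50,0],[0,0,0,12.5,-71.7,-51,0],[0,0,0,12.5,-71.7,-51,0]]
  ]
}}

```text
time_s: 9.98
position: [0.4937, 0.012, 0.2508]
tcp_rot: [[-0.0, -0.169, 0.986], [-0.0, 0.986, 0.169], [-1.0, -0.0, -0.001]]
force: [-1.0, 0.5, -0.5]
opening: 0.009
```

Emit:
{"fn": "step_arm", "kwargs": {
  "motion": [
    [[0,0,0,0,0,-0.7,0],[0,0,0,0,0,-1.3,0],[0,0,0,0,0,-2,0],[0,0,0,0,0,-2,0]]
  ]
}}

```text
time_s: 10.32
position: [0.4936, 0.0129, 0.2493]
tcp_rot: [[0.001, -0.171, 0.985], [-0.0, 0.985, 0.171], [-1.0, -0.001, 0.001]]
force: [-0.2, 0.4, 0.3]
opening: 0.006
```

Emit:
{"fn": "step_arm", "kwargs": {
  "motion": [
    [[0,0,0,0,0,-0.5,0],[0,0,0,0,0,-1,0],[0,0,0,0,0,-1,0]]
  ]
}}

```text
time_s: 10.57
position: [0.4935, 0.0129, 0.2485]
tcp_rot: [[0.0, -0.171, 0.985], [-0.0, 0.985, 0.171], [-1.0, -0.0, 0.0]]
force: [-1.7, 0.4, 6.8]
opening: 0.004
```

Emit:
{"fn": "step_arm", "kwargs": {
  "motion": [
    [[0,0,0,0,0,-0.4,0],[0,0,0,0,0,-0.8,0],[0,0,0,0,0,-0.8,0]]
  ]
}}

```text
time_s: 10.82
position: [0.4934, 0.0129, 0.2484]
tcp_rot: [[0.0, -0.171, 0.985], [-0.0, 0.985, 0.171], [-1.0, -0.0, 0.0]]
force: [-2.3, 0.3, 12.3]
opening: 0.008
```

Contact came at tip z = 66.4, which is floor 46 + strip 20, so the strip is fully seated; 12 N pressed it. Next I go round to the front of the plate.

Emit:
{"fn": "step_arm", "kwargs": {
  "motion": [
    [[0,0,0,0,0,10,0],[0,0,0,0,0,35,0],[0,0,0,-4,25,35,0],[0,0,0,-9.5,55,35,0],[0,0,0,-9.5,55,15,0],[0,0,0,-9.5,55,-24.5,0],[0,0,0,-9.5,55,-24.5,0],[0,0,0,-9.5,55,-24.5,0]]
  ]
}}

```text
time_s: 11.48
position: [0.4831, 0.0679, 0.2208]
tcp_rot: [[-0.007, -0.171, 0.985], [0.0, 0.985, 0.171], [-1.0, 0.002, -0.007]]
force: [0.2, 0.7, -0.1]
opening: 0.007
```

```bash
python3 look.py 10
```

```text
t 11.4833 pos [483.1  67.9 220.8] f [ 0.2  0.7 -0.1] m [ 0.   -0.03  0.02] open 0.6
tip s,t,z 15.0 486.4 38.8 yaw 9.82 xaxis [-0.007  0.    -1.   ]
```

View pics/side10z.png

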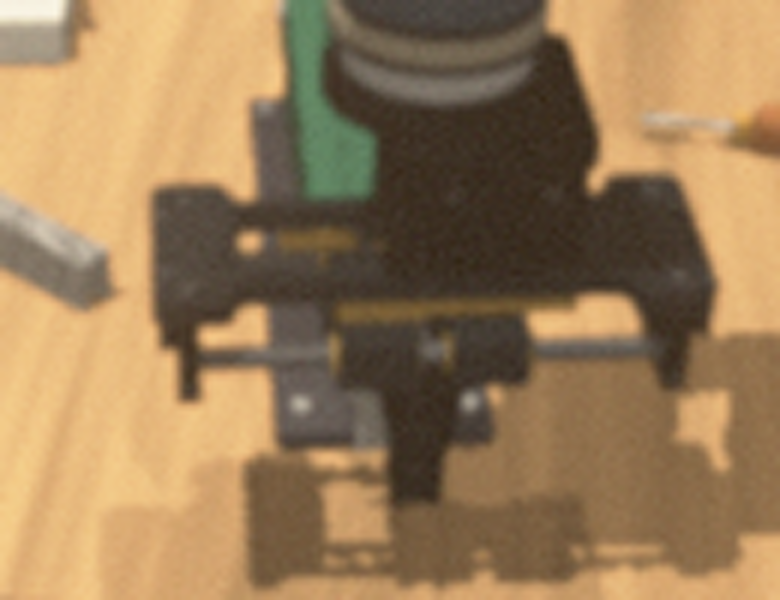

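View pics/scene10z.png

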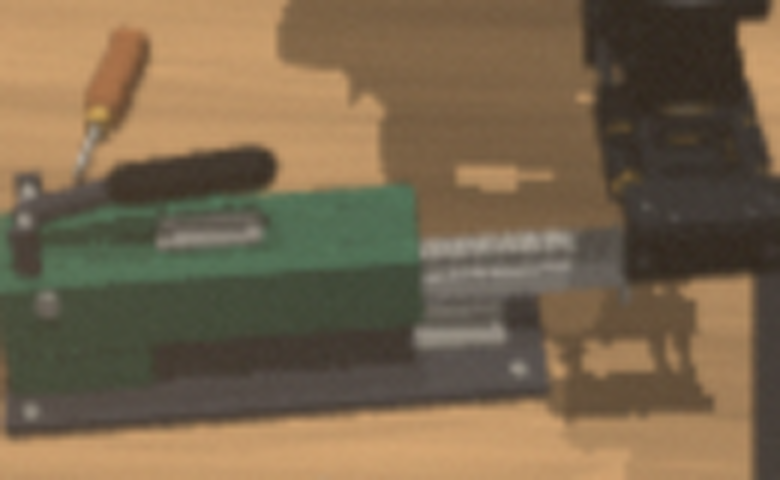

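Emit:
{"fn": "step_arm", "kwargs": {
  "motion": [
    [[0,0,0,2.8,-5.6,1,0],[0,0,0,3.5,-9.6,1,0],[0,0,0,4.2,-13.5,1,0],[0,0,0,4.5,-15.5,1,0],[0,0,0,4.9,-17.4,1,0],[0,0,0,5.2,-19.4,1,0],[0,0,0,5.6,-21.4,1,0],[0,0,0,5.9,-23.4,1,0]]
  ]
}}

```text
time_s: 12.25
position: [0.4903, 0.0446, 0.2246]
tcp_rot: [[0.002, -0.169, 0.986], [0.001, 0.986, 0.169], [-1.0, 0.0, 0.003]]
force: [1.0, 5.3, 4.0]
opening: 0.005
```

```bash
python3 look.py 11
```

```text
t 12.25 pos [490.3  44.6 224.6] f [1.  5.3 4. ] m [ 1.   -0.18  0.05] open 0.5
tip s,t,z 39.4 491.2 42.6 yaw 9.73 xaxis [ 0.002  0.001 -1.   ]
```

Pushing: Fy = 5.3 N. Carrying on.

Emit:
{"fn": "step_arm", "kwargs": {
  "motion": [
    [[0,0,0,0.3,-3,0,0],[0,0,0,0.6,-6,0,0],[0,0,0,0.9,-9,0,0],[0,0,0,1.2,-12,0,0],[0,0,0,1.5,-15,0,0],[0,0,0,2.0,-18,0,0],[0,0,0,2.5,-21,0,0],[0,0,0,3.0,-24,0,0],[0,0,0,3.5,-27,0,0],[0,0,0,4.0,-30,0,0]]
  ]
}}

```text
time_s: 13.18
position: [0.4948, 0.0148, 0.2243]
tcp_rot: [[0.004, -0.169, 0.986], [0.001, 0.986, 0.169], [-1.0, 0.0, 0.004]]
force: [3.7, 7.5, 3.6]
opening: 0.006
```

```bash
python3 look.py 12
```

```text
t 13.1833 pos [494.8  14.8 224.3] f [3.7 7.5 3.6] m [ 1.4  -0.48  0.05] open 0.5
tip s,t,z 69.6 490.8 42.3 yaw 9.72 xaxis [ 0.004  0.001 -1.   ]
```

View pics/scene12z.png

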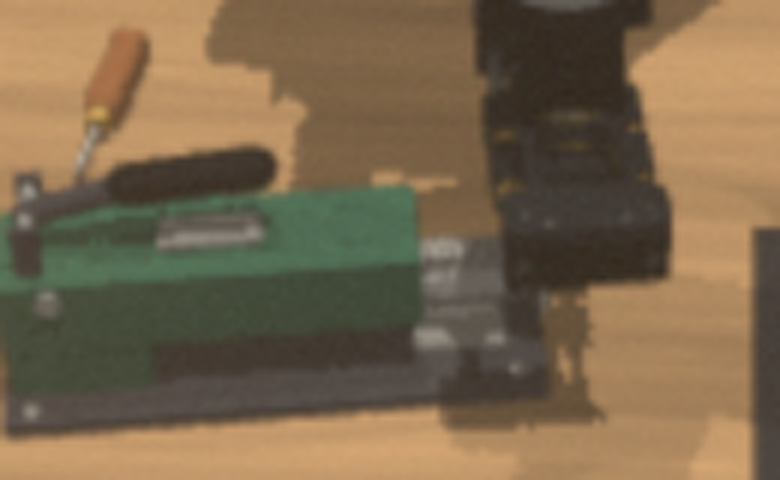

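Emit:
{"fn": "step_arm", "kwargs": {
  "motion": [
    [[0,0,0,0.5,-3,0,0],[0,0,0,1.0,-6,0,0],[0,0,0,1.5,-9,0,0],[0,0,0,2.1,-12,0,0],[0,0,0,2.6,-15,0,0],[0,0,0,3.1,-18,0,0],[0,0,0,3.6,-21,0,0],[0,0,0,4.1,-24,0,0],[0,0,0,4.5,-26,0,0]]
  ]
}}

```text
time_s: 14.03
position: [0.499, -0.0109, 0.2242]
tcp_rot: [[0.003, -0.168, 0.986], [0.002, 0.986, 0.168], [-1.0, 0.001, 0.003]]
force: [2.5, 11.3, 3.8]
opening: 0.003
```

```bash
python3 look.py 13
```

```text
t 14.0333 pos [499.  -10.9 224.2] f [ 2.5 11.3  3.8] m [ 1.91 -0.6   0.08] open 0.3
tip s,t,z 95.4 490.4 42.2 yaw 9.68 xaxis [ 0.003  0.002 -1.   ]
```

View pics/scene13z.png

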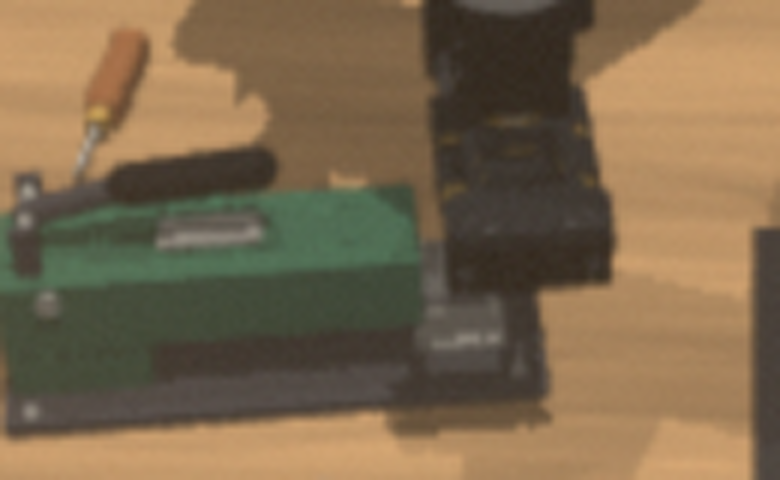

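Emit:
{"fn": "step_arm", "kwargs": {
  "motion": [
    [[0,0,0,0.3,-1.5,0,0],[0,0,0,0.5,-3,0,0],[0,0,0,0.8,-4.5,0,0],[0,0,0,1.0,-6,0,0],[0,0,0,1.3,-7.5,0,0],[0,0,0,1.4,-8,0,0]]
  ]
}}

```text
time_s: 14.63
position: [0.5003, -0.0183, 0.2242]
tcp_rot: [[0.002, -0.168, 0.986], [0.002, 0.986, 0.168], [-1.0, 0.002, 0.003]]
force: [4.2, 12.8, 3.4]
opening: 0.006
```

Emit:
{"fn": "step_arm", "kwargs": {
  "motion": [
    [[0,0,0,0.15,-0.8,0,0],[0,0,0,0.3,-1.6,0,0],[0,0,0,0.4,-2.4,0,0]]
  ]
}}

```text
time_s: 14.88
position: [0.5007, -0.0208, 0.2242]
tcp_rot: [[0.003, -0.168, 0.986], [0.002, 0.986, 0.168], [-1.0, 0.002, 0.003]]
force: [3.8, 11.7, 2.4]
opening: 0.004
```

```bash
python3 look.py 14
```

```text
t 14.8833 pos [500.7 -20.8 224.2] f [ 3.8 11.7  2.4] m [ 1.92 -0.61  0.03] open 0.3
tip s,t,z 105.4 490.4 42.2 yaw 9.7 xaxis [ 0.003  0.002 -1.   ]
```

View pics/scene14z.png

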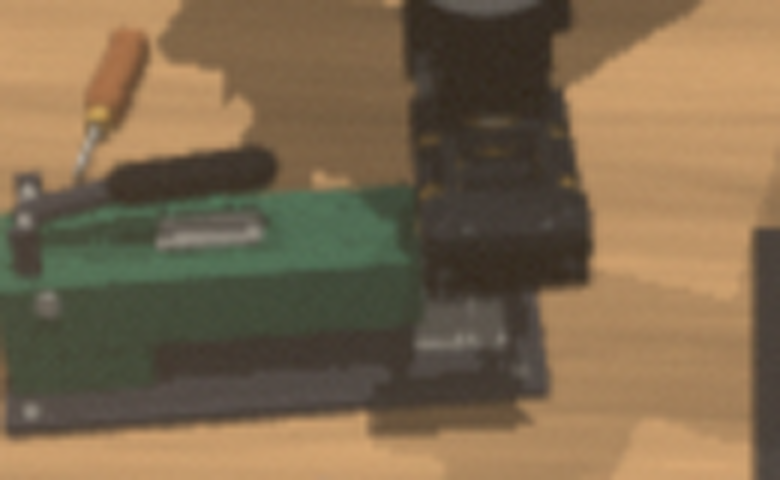

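Emit:
{"fn": "step_arm", "kwargs": {
  "motion": [
    [[0,0,0,0.1,-0.7,0,0],[0,0,0,0.2,-1.4,0,0],[0,0,0,0.35,-2.1,0,0]]
  ]
}}

```text
time_s: 15.23
position: [0.5011, -0.0229, 0.2242]
tcp_rot: [[0.003, -0.169, 0.986], [0.002, 0.986, 0.169], [-1.0, 0.001, 0.003]]
force: [3.4, 10.8, 3.6]
opening: 0.006
```

Emit:
{"fn": "step_arm", "kwargs": {
  "motion": [
    [[0,0,0,0.1,-0.7,0,0],[0,0,0,0.2,-1.4,0,0]]
  ]
}}

```text
time_s: 15.4
position: [0.5014, -0.0245, 0.2242]
tcp_rot: [[0.003, -0.169, 0.986], [0.002, 0.986, 0.169], [-1.0, 0.001, 0.003]]
force: [4.2, 9.9, 3.2]
opening: 0.001
```

Emit:
{"fn": "step_arm", "kwargs": {
  "motion": [
    [[0,0,0,0.1,-0.7,0,0],[0,0,0,0.2,-1.4,0,0]]
  ]
}}

```text
time_s: 15.57
position: [0.5016, -0.0259, 0.2242]
tcp_rot: [[0.003, -0.169, 0.986], [0.002, 0.986, 0.169], [-1.0, 0.001, 0.003]]
force: [4.6, 10.6, 3.6]
opening: 0.005
```

Emit:
{"fn": "step_arm", "kwargs": {
  "motion": [
    [[0,0,0,0.1,-0.6,0,0],[0,0,0,0.2,-1.2,0,0]]
  ]
}}

```text
time_s: 15.73
position: [0.5017, -0.0269, 0.2242]
tcp_rot: [[0.003, -0.168, 0.986], [0.002, 0.986, 0.168], [-1.0, 0.002, 0.003]]
force: [3.9, 13.6, 3.1]
opening: 0.009
```

Emit:
{"fn": "step_arm", "kwargs": {
  "motion": [
    [[0,0,0,0.1,-0.5,0,0],[0,0,0,0.1,-0.5,0,0]]
  ]
}}

```text
time_s: 15.9
position: [0.5018, -0.027, 0.2242]
tcp_rot: [[0.002, -0.168, 0.986], [0.003, 0.986, 0.168], [-1.0, 0.002, 0.003]]
force: [3.8, 13.2, 3.5]
opening: 0.006
```

Emit:
{"fn": "step_arm", "kwargs": {
  "motion": [
    [[0,0,0,0.1,-0.5,0,0],[0,0,0,0.1,-0.5,0,0]]
  ]
}}

```text
time_s: 16.07
position: [0.5018, -0.0272, 0.2242]
tcp_rot: [[0.002, -0.168, 0.986], [0.003, 0.986, 0.168], [-1.0, 0.003, 0.003]]
force: [4.6, 16.1, 3.1]
opening: 0.01
```

Emit:
{"fn": "step_arm", "kwargs": {
  "motion": [
    [[0,0,0,0,-0.3,0,0],[0,0,0,0,-0.3,0,0]]
  ]
}}

```text
time_s: 16.23
position: [0.5018, -0.0273, 0.2242]
tcp_rot: [[0.002, -0.168, 0.986], [0.004, 0.986, 0.167], [-1.0, 0.003, 0.003]]
force: [5.1, 16.1, 4.1]
opening: 0.004
```

```bash
python3 look.py 15
```

```text
t 16.2333 pos [501.8 -27.3 224.2] f [ 5.1 16.1  4.1] m [ 2.81 -0.83  0.04] open 0.3
tip s,t,z 111.7 490.3 42.2 yaw 9.64 xaxis [ 0.002  0.004 -1.   ]
```

View pics/scene15z.png

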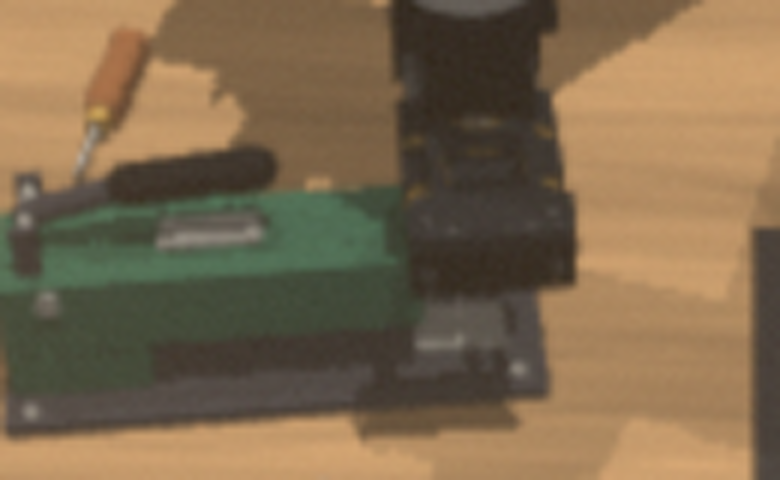

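The tip has stopped advancing while the force rises, after about 80 mm of travel, so this looks like the hard stop. To check the catch, I'll back off 3 mm and see whether the force vanishes.

Emit:
{"fn": "step_arm", "kwargs": {
  "motion": [
    [[0,0,0,-0.2,1,0,0],[0,0,0,-0.3,2,0,0],[0,0,0,-0.5,3,0,0],[0,0,0,-0.5,3,0,0]]
  ]
}}

```text
time_s: 16.67
position: [0.5015, -0.0255, 0.2242]
tcp_rot: [[0.003, -0.169, 0.986], [0.001, 0.986, 0.169], [-1.0, 0.0, 0.003]]
force: [3.3, 8.8, 2.5]
opening: 0.004
```

Emit:
{"fn": "step_arm", "kwargs": {
  "motion": [
    [[0,0,0,-0.2,1,0,0],[0,0,0,-0.3,2,0,0],[0,0,0,-0.3,2,0,0]]
  ]
}}

```text
time_s: 16.92
position: [0.5005, -0.0244, 0.2238]
tcp_rot: [[-0.0, -0.171, 0.985], [-0.0, 0.985, 0.171], [-1.0, -0.0, -0.0]]
force: [1.1, 2.8, 0.8]
opening: 0.005
```

```bash
python3 look.py 16
```

```text
t 16.9167 pos [500.5 -24.4 223.8] f [1.1 2.8 0.8] m [ 0.46 -0.22 -0.01] open 0.5
tip s,t,z 109.3 489.0 41.8 yaw 9.82 xaxis [-0. -0. -1.]
```

View pics/scene16z.png

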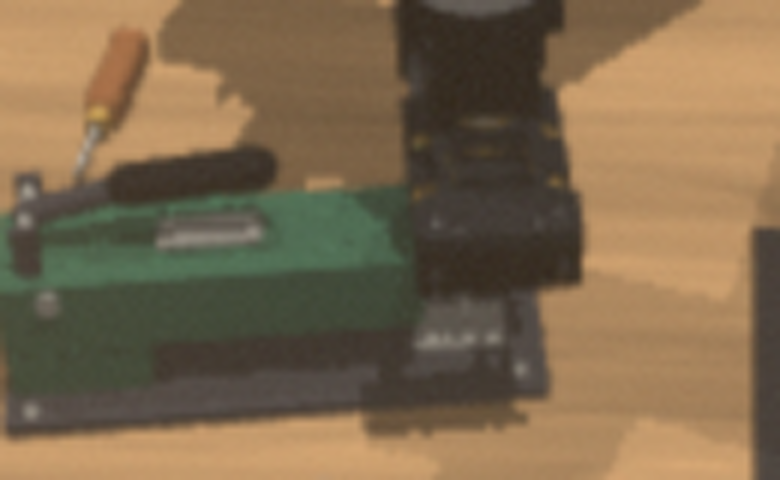

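Force is down to 2.8 N, which is less than the follower would push, so the tray seems held. I'll back off clear.

Emit:
{"fn": "step_arm", "kwargs": {
  "motion": [
    [[0,0,0,-0.3,2,0,0],[0,0,0,-0.8,5,0,0],[0,0,0,-0.8,5,0,0],[0,0,0,-0.8,5,0,0]]
  ]
}}

```text
time_s: 17.35
position: [0.4995, -0.0195, 0.2233]
tcp_rot: [[-0.001, -0.17, 0.985], [-0.0, 0.985, 0.17], [-1.0, -0.0, -0.001]]
force: [0.4, 0.5, 0.3]
opening: 0.003
```

```bash
python3 look.py 17
```

```text
t 17.35 pos [499.5 -19.5 223.3] f [0.4 0.5 0.3] m [ 0.03 -0.04  0.01] open 0.3
tip s,t,z 104.2 488.7 41.3 yaw 9.82 xaxis [-0.001 -0.    -1.   ]
```

View pics/scene17z.png

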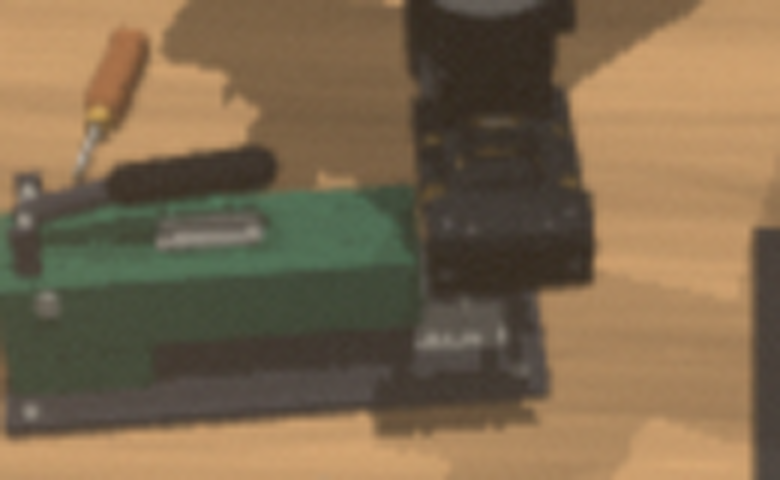

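No force 7 mm back, so the catch holds. I'll retreat and check with the cameras.

Emit:
{"fn": "step_arm", "kwargs": {
  "motion": [
    [[0,0,0,-4,25,0,0],[0,0,0,-10,60,0,0],[0,0,0,-16,95,20,0],[0,0,0,-20,120,50,0],[0,0,0,0,150,80,0],[0,0,0,30,170,100,0],[0,0,0,60,190,120,0],[0,0,0,90,200,120,0],[0,0,0,90,200,120,0],[0,0,0,90,200,120,0],[0,0,0,90,200,120,0]]
  ]
}}

```text
time_s: 18.37
position: [0.5887, 0.1802, 0.3424]
tcp_rot: [[-0.004, -0.17, 0.985], [-0.001, 0.985, 0.17], [-1.0, -0.0, -0.004]]
force: [0.2, 0.7, -0.9]
opening: 0.004
```

```bash
python3 look.py 18; python3 - <<'E'
from h import *
ux=np.array([.1702,-.9854]);uy=np.array([.9854,.1702])
for tag in('side18','scene18'):
    c=load(tag);P=pts(c)*1000
    s=P[...,:2]@ux;t=P[...,:2]@uy;z=P[...,2]
    w=(z>36)&(z<61)&(s>30)&(s<150)&(abs(t-488)<18)
    print(tag,w.sum(),np.percentile(s[w],[2,10,50]).round(1),np.percentile(t[w],[1,99]).round(1))
    m=(z>60.5)&(z<72)&(s>100)&(s<150)&(abs(t-488)<8); print(' strip?',m.sum(),np.percentile(s[m],[1,50,99]).round(1) if m.any() else '',np.percentile(z[m],[5,50,95]).round(1) if m.any() else '')
E
```

```text
t 18.3667 pos [588.7 180.2 342.4] f [ 0.2  0.7 -0.9] m [-0.03  0.01  0.02] open 0.3
tip s,t,z -77.4 610.0 160.4 yaw 9.8 xaxis [-0.004 -0.001 -1.   ]
side18 153 [117.8 119.  121.4] [471.2 505.2]
 strip? 46 [119.6 132.7 148.8] [60.9 66.8 68.4]
scene18 41 [121.  121.8 130.2] [490.8 504.8]
 strip? 32 [121.  131.9 141.1] [61.1 65.7 69.8]
```

View pics/side18z.png

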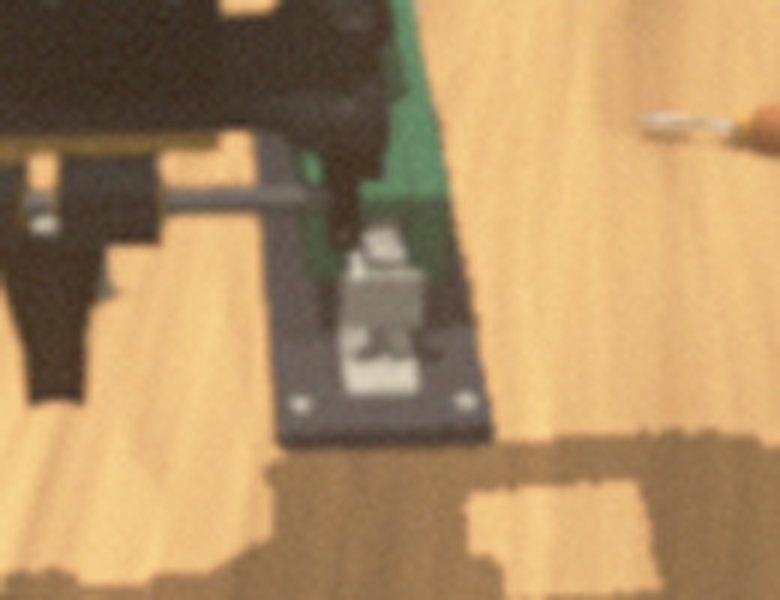

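View pics/scene18z.png

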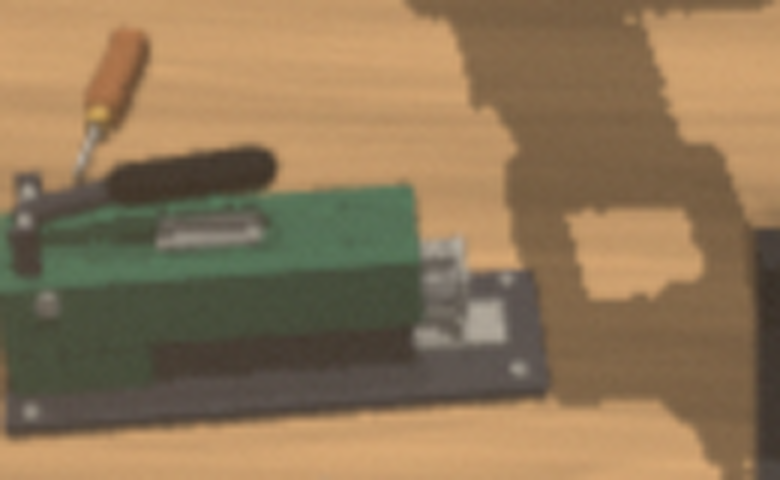

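View pics/scene18.png

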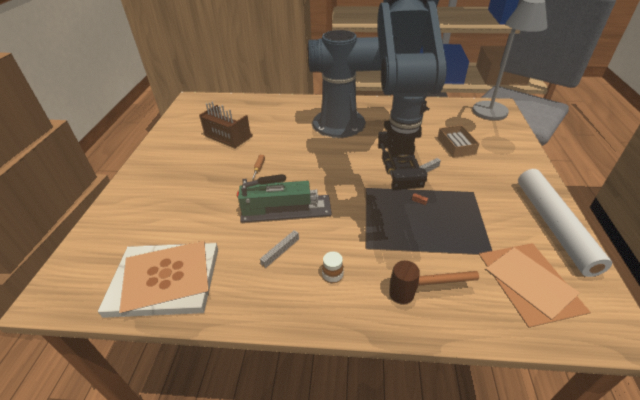

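Emit:
{"fn": "step_arm", "kwargs": {
  "motion": [
    [[0,0,0,0,0,0,0],[0,0,0,0,0,0,0],[0,0,0,0,0,0,0],[0,0,0,0,0,0,0],[0,0,0,0,0,0,0],[0,0,0,0,0,0,0],[0,0,0,0,0,0,0],[0,0,0,0,0,0,0],[0,0,0,0,0,0,0],[0,0,0,0,0,0,0]]
  ]
}}

```text
time_s: 19.3
position: [0.5897, 0.1806, 0.3434]
tcp_rot: [[-0.0, -0.17, 0.985], [-0.0, 0.985, 0.17], [-1.0, -0.0, -0.0]]
force: [-0.6, -0.5, -0.0]
opening: 0.004
```

```bash
python3 look.py 19; python3 - <<'E'
from h import *
ux=np.array([.1702,-.9854]);uy=np.array([.9854,.1702])
for tag in('side9','side18','side19'):
    c=load(tag);P=pts(c)*1000
    s=P[...,:2]@ux;t=P[...,:2]@uy;z=P[...,2]
    s0=60 if tag=='side9' else 140
    w=(z>38)&(z<58)&(s>30)&(s<s0)&(abs(t-488)<16)
    print(tag,w.sum(),np.percentile(s[w],[2,10,30,50]).round(1))
for u0,v0,w_ in((405,285,18),(420,198,10),(333,262,14),(258,163,10)):
    a=load('scene1')['frame'].astype(int);b=load('scene19')['frame'].astype(int)
    print((u0,v0),abs(a-b)[v0-w_:v0+w_,u0-w_:u0+w_].mean().round(1))
E
```

```text
t 19.3 pos [589.7 180.6 343.4] f [-0.6 -0.5 -0. ] m [-0.02  0.02  0.01] open 0.3
tip s,t,z -77.5 611.8 161.4 yaw 9.8 xaxis [-0. -0. -1.]
side9 107 [38.3 39.4 40.2 41.1]
side18 85 [117.6 118.6 119.8 120.7]
side19 86 [118.1 118.9 119.9 120.8]
(405, 285) 2.5
(420, 198) 6.3
(333, 262) 3.2
(258, 163) 3.4
```

The tray travelled 79.5 mm from fully out and hasn't moved in a second with nothing touching it. The other objects haven't moved. Handing in.

```bash
python3 -c "
from rig import bot
print(bot.hand_in())"
```

```text
the job is handed in; nothing more can be done
None
```

I fitted the 100 mm silver strip into the tray and pushed the tray shut. I handed the job in at about 19 s, and the hand-in gave no verdict.

**What I did**
- I picked the felt strip because it measured 100 × 13; the two larger look-alikes measured about 132 × 20.
- I lowered it in tilted 10° with its rear end down, pushed the follower back with about 5 N, and rotated the front end down behind the plate.
- I pressed gently on the crown, up to 12 N. Contact came at 66.4 mm above the bench, which matches the strip lying flat on the 46 mm tray floor.
- I pushed the tray in until it stopped moving. The highest force I read was about 17 N, against the 22 N limit; readings came only at the end of each move.

**Last checks**
- **Tray:** side camera shows it about 79.5 mm in from fully out. After I let go, two pictures about 1 s apart showed the same position within 0.5 mm.
- **Strip:** the part still visible behind the plate shows its top at about 66–67 mm, as it should be.
- **Other objects:** the mallet, jar and awl look unmoved in before-and-after pictures. The copper stick's patch changed somewhat more, which I put down to the shadow of the arm over it.

**Readings that disagreed**
- The cameras differed by 1–2 mm sideways, so I corrected them using the robot's own position.
- When I backed off 2–3 mm from the plate, the force first read 8.8 N, as if the catch had not held. It fell to about zero once I was clear, and the tray stayed shut.

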